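# Load sawn fossil slabs into the slab scanner's carousel

## Robot

A 6-joint arm with a two-finger parallel gripper is mounted at the origin on the work surface. World frame = base frame: x ahead of the robot, y to its left, z up, the work surface at z = 0. Lengths are in m, angles in rad, forces in N, time in s.
With the tool pointing down it reaches from about 0.35 to 0.725 m from the base axis. Payload 4.3 kg.
Tool frame: the origin (TCP) lies on the centre line of the jaws, within the pads' length; the fingertips stand 22 mm ahead of it and the grasp point (between the pads) lies 3 mm ahead of it; z points along the fingers, y is the line along which they close (so a half turn about z gives the same grasp; the last joint's range is limited). The gripper opens to 85 mm and grips with 20 to 120 N. Pads are 22 mm wide; open, the fingers measure 114 mm over their backs; the gripper's body (76 mm by 85 mm) begins 54 mm behind the grasp point. The pads swing forward as they close: fully open they stand 13 mm farther back than shut.
Start: joints at [1.184, 0.377, 0.081, 1.274, 0, 1.46], TCP at [0.157, 0.553, 0.253] pointing down, gripper open.
Joint ranges: [-2.72, 2.72], [-0.84, 1.66], [-1.02, 1.22], [-1.77, 2.12], [-1.37, 1.28], [-3.14, 3.14]. Speed limits (rad/s): [2.57, 2.57, 3.14, 3.14, 3.14, 3.14].

## Interface

Orientations are given as a unit quaternion [w, x, y, z].
In Python, from workcell import bot gives the robot as it stands. The module is installed in compiled form; this text tells all that it offers.
- The arm moves only by the tool play_rows, never from a script. Its argument "rows" is a list of rows, each a list of 3 entries, a list of its own where there are three numbers: the turn, a rotation vector about the world's x, y, z as a fraction of full scale, then the shift along the world's x, y, z as a fraction of full scale, then the opening, from -1 (shut) to 1 (fully open). A call has 1 to 8 rows; each row shifts and turns the commanded pose from where the row before left it; what a row does not reach is not made up. Full scale, the value 1, is 4 cm for a shift and 90 degrees for a turn. A row lasts 1/12 s, in which the tool goes at most 41.7 mm and 7.16 degrees, less where a joint would pass 70% of its speed; a pose out of reach is approached as far as the arm can. A call with a number of a shift or a turn outside -1 to 1 is refused whole. A call with a gripper value outside its range is refused whole. The fingers move at their own pace and stop on an object; "squeeze" is the grip in N (left out, the last holds). Time passes only in rows, so rows that do not move let the fingers close. It gives the time, the measured TCP pose, the force, the opening and the grip force at its end, in the units of the state.
- bot.state(): the state, without advancing time (a new reading comes with each control period).
- bot.get_image(name): name is "scene" or "top"; returns a dict with "img" (480x640x3 uint8, red, green, blue), "z_map" (480x640 float32, m along the optical axis (not along the pixel's ray), 0 where there is no reading), "camera_matrix" (3x3 intrinsics, pixels), "k1" (the pictures are not rectified: a ray, as slopes to the right and down, at radius r is drawn at 1 + k1 r^2 times it, then the intrinsics apply), "rvec" (rotation vector, rad) and "tvec" (3), from world to camera coordinates, as OpenCV has them. Camera axes: x right, y down, z forward; pixel columns grow to the right and rows downward; lengths in m; the calibration is good to about 2 mm. A picture is of the moment at which its call begins.
- bot.sign_off(): hands the job in; it is judged then, once.
The state is a dict: "t": time; "joint_positions": joint angles; "joint_velocities": joint speeds; "tau": joint torques, N m; "tool_pos": TCP position; "ee_rot": TCP orientation; "wrist_force": force on the tool from outside, world axes, zero at the start; "wrist_torque": the same for the moment, N m; "opening": opening from 0.0 (shut) to 1.0 (fully open); "finger_force": force on a finger pad.
Only numpy, scipy, OpenCV 4.12 (cv2) and the standard library are available. Lean on these libraries where they do the work, as an engineer would, in place of code of your own. Each camera call takes 0.05 s, during which the arm holds its last target. There are 200 camera calls.

## Task

Slide the scanner's gate open and load every sawn fossil slab lying on the bench into the carousel, one slab to an empty pocket: each goes in flat through the loading gap until it is fully home against its stop, and the carousel is turned by its grip posts to bring an empty pocket to the gap. When all are in, leave the carousel clicked into the detent that has the stepped plaster reference block under the scan head, and slide the gate fully shut. Leave the other things on the bench where they are.

Things in the scene. Friction and masses are not known exactly. Their poses are not given: they have to be found in the camera images.
- slab_1: sawn fossil slab, grey-brown stone, dark bone sections on its top face: flat rectangle 110 mm long (its x axis), 56 mm wide (y), 12 mm thick (z, up), about 0.2 kg; origin at the centre of its underside. Starts lying flat on the bench; three or all four of the slabs are present in a run. Either end may go into a pocket first
- slab_2: sawn fossil slab, grey-brown stone, dark bone sections on its top face: flat rectangle 110 mm long (its x axis), 56 mm wide (y), 12 mm thick (z, up), about 0.2 kg; origin at the centre of its underside. Starts lying flat on the bench; three or all four of the slabs are present in a run. Either end may go into a pocket first
- slab_3: sawn fossil slab, grey-brown stone, dark bone sections on its top face: flat rectangle 110 mm long (its x axis), 56 mm wide (y), 12 mm thick (z, up), about 0.2 kg; origin at the centre of its underside. Starts lying flat on the bench; three or all four of the slabs are present in a run. Either end may go into a pocket first
- slab_4: sawn fossil slab, grey-brown stone, dark bone sections on its top face: flat rectangle 110 mm long (its x axis), 56 mm wide (y), 12 mm thick (z, up), about 0.2 kg; origin at the centre of its underside. Starts lying flat on the bench; three or all four of the slabs are present in a run. Either end may go into a pocket first
- pocket_a (a point): slab pocket of the carousel: a slot 59 mm wide, 14.5 mm high between two side channels with lips over the slab's long edges, open above in the middle, flared mouth outwards, inner end stop. The point is where a slab's origin is when fully home: 105 mm from the axis, on the pocket floor 50 mm above the bench. Mouth points away from the axis; pocket_b is at the gap at joint 0
- pocket_b (a point): slab pocket of the carousel: a slot 59 mm wide, 14.5 mm high between two side channels with lips over the slab's long edges, open above in the middle, flared mouth outwards, inner end stop. The point is where a slab's origin is when fully home: 105 mm from the axis, on the pocket floor 50 mm above the bench. Mouth points away from the axis; pocket_b is at the gap at joint 0
- pocket_c (a point): slab pocket of the carousel: a slot 59 mm wide, 14.5 mm high between two side channels with lips over the slab's long edges, open above in the middle, flared mouth outwards, inner end stop. The point is where a slab's origin is when fully home: 105 mm from the axis, on the pocket floor 50 mm above the bench. Mouth points away from the axis; pocket_b is at the gap at joint 0
- pocket_d (a point): slab pocket of the carousel: a slot 59 mm wide, 14.5 mm high between two side channels with lips over the slab's long edges, open above in the middle, flared mouth outwards, inner end stop. The point is where a slab's origin is when fully home: 105 mm from the axis, on the pocket floor 50 mm above the bench. Mouth points away from the axis; pocket_b is at the gap at joint 0
- reference (a point): the carousel's fifth place: a white stepped plaster reference block (three steps, up to 28 mm tall), bolted in for good. The point is 105 mm from the axis at pocket floor height
- post_1 (a point): top centre of an upright black grip post on the carousel for turning it: 16 mm diameter, standing 64 mm up from the disc to 114 mm above the bench, 110 mm from the axis, between two pockets; carry it round in an arc. Axes are the carousel's
- post_2 (a point): top centre of an upright black grip post on the carousel for turning it: 16 mm diameter, standing 64 mm up from the disc to 114 mm above the bench, 110 mm from the axis, between two pockets; carry it round in an arc. Axes are the carousel's
- post_3 (a point): top centre of an upright black grip post on the carousel for turning it: 16 mm diameter, standing 64 mm up from the disc to 114 mm above the bench, 110 mm from the axis, between two pockets; carry it round in an arc. Axes are the carousel's
- post_4 (a point): top centre of an upright black grip post on the carousel for turning it: 16 mm diameter, standing 64 mm up from the disc to 114 mm above the bench, 110 mm from the axis, between two pockets; carry it round in an arc. Axes are the carousel's
- post_5 (a point): top centre of an upright black grip post on the carousel for turning it: 16 mm diameter, standing 64 mm up from the disc to 114 mm above the bench, 110 mm from the axis, between two pockets; carry it round in an arc. Axes are the carousel's
- carousel (a joint): turn of the carousel (260 mm disc, 5 places 72 degrees apart), rad, counterclockwise from above, several turns either way. Values in degrees: 0 reference under scan head and pocket_b at the gap; 72 pocket_a at the gap; -72 pocket_c; -144 pocket_d; 144 reference. Sprung detent every 72, pulls in from about 4 degrees; about 5 N at a post to leave it; elsewhere stays where left
- scanner: fixed base; origin on the axis at bench level; -y points out through the loading gap; the column (from 200 mm off axis) stands 36 degrees from +y towards -x, its head 180 mm above the bench. Guard ring, radius 178 mm, top 72 mm above the bench, leaves only the gap. Homed, a slab spans 50 to 160 mm from the axis, channels end at 132: its outer 28 mm is free; if not home it catches the guard
- scan_spot (a point): the point under the scan head, 105 mm from the axis towards the column, at pocket floor height, where reference must come. The scanner's round base plate is 200 mm in radius and 8 mm high
- gate (a joint): position in m of the sliding gate across the loading gap (138 mm wide, in the guard ring): 0 shut, 0.16 fully open; it opens along the scanner's +x axis, about 1.5 N of friction, stays where left. Steel plate 146 mm wide, 4 mm thick, top 73 mm above the bench, in a track 196 mm from the carousel's axis; the track bar is 32 mm high
- gate_grip (a point): top centre of the gate's upright black handle pin, 14 mm diameter, 42 mm tall above the gate plate, its top 114 mm above the bench; 45 mm to the scanner's -x side of the plate's middle; scanner axes
- femur: brown femur fragment, about 140 x 75 x 48 mm, lying; bystander
- hammer_head: rusted rock hammer head, about 135 x 26 x 26 mm; bystander
- jar: green glass jar with steel cap, 68 mm diameter, 85 mm tall; bystander
- dish: steel dish, 90 mm diameter, 30 mm tall; bystander
There are look-alikes about, which are no part of the job. Leave any yellow look-alike of the slab_3 alone.

How it is judged:
At the end, for the whole second after the job is handed in: Every slab present lies flat and at rest in a carousel pocket, home to within 6 mm; the reference block is under the scan head within 6 mm (its detent); the gate is shut to within 8 mm ((distance between slab_1 and pocket_a below 0.006 m or distance between slab_1 and pocket_b below 0.006 m or distance between slab_1 and pocket_c below 0.006 m or distance between slab_1 and pocket_d below 0.006 m) and angle between each of slab_1, slab_2, slab_3, slab_4's own z axis and vertical below 0.1 rad and linear speed of each of slab_1, slab_2, slab_3, slab_4 below 0.02 m/s and (distance between slab_2 and pocket_a below 0.006 m or distance between slab_2 and pocket_b below 0.006 m or distance between slab_2 and pocket_c below 0.006 m or distance between slab_2 and pocket_d below 0.006 m) and (distance between slab_3 and pocket_a below 0.006 m or distance between slab_3 and pocket_b below 0.006 m or distance between slab_3 and pocket_c below 0.006 m or distance between slab_3 and pocket_d below 0.006 m) and (distance between slab_4 and pocket_a below 0.006 m or distance between slab_4 and pocket_b below 0.006 m or distance between slab_4 and pocket_c below 0.006 m or distance between slab_4 and pocket_d below 0.006 m) and horizontal distance between reference and scan_spot below 0.006 m and value of joint gate below 0.008 m); the robot touches nothing.
It fails at once if a bystander (femur, hammer head, jar, dish) is shifted by more than 40 mm (distance of any of femur, hammer_head, jar, dish from where it was at the start of the episode above 0.04 m).
Of slab_1, slab_2, slab_3, slab_4 only 3 to 4 are there at a start; the rules pass over those that are not, and their reading is None.
At some moment in a run one of slab_1, slab_2, slab_3, slab_4 may be knocked a few centimetres aside while the robot is not near it.
Once in a run the grip may slacken for a moment while it holds something.
It also fails if it takes over 210 s, if anything falls off the work surface, if the arm or the gripper's body presses on something with over 40 N, if the wrist force passes 120 N, or if a joint passes its speed limit or range.

## Working session

There is one attempt and no reset: what is moved stays moved. The work goes in short steps, Python scripts to look and compute and a tool call to move; the robot and the scene stay as the last step left them, time stands still between calls to the robot, and variables do not carry over. Pictures are saved under pics/ and viewed, at most 14 in all, crops included, and the job is handed in when it is done.

Besides the shell and the picture viewer there is one more tool, called after ">>>" as name(argument=value, ...) on one line, values as JSON. play_rows: Moves the arm, as the interface text tells. Its arguments: {"type":"object","properties":{"rows":{"type":"array","items":{"type":"array"}},"squeeze":{"type":"number"}},"required":["rows"]}

```bash
mkdir -p pics; cat > h.py <<'E'
import numpy as np, cv2
from workcell import bot
def grab(n):
    return bot.get_image(n)
def save(d,f,crop=None,s=1):
    im=d["img"][:,:,::-1]
    if crop: x0,y0,x1,y1=crop; im=im[y0:y1,x0:x1]
    cv2.imwrite("pics/"+f,cv2.resize(im,None,fx=s,fy=s,interpolation=cv2.INTER_CUBIC))
def ray(d,px):
    K=np.array(d["camera_matrix"]);k1=d["k1"]
    p=np.atleast_2d(np.array(px,float)); 
    s=(p-[K[0,2],K[1,2]])/[K[0,0],K[1,1]]
    u=s.copy()
    for _ in range(30): u=s/(1+k1*(u**2).sum(1,keepdims=True))
    R=cv2.Rodrigues(np.array(d["rvec"],float))[0]; t=np.array(d["tvec"],float).ravel()
    return -R.T@t, np.c_[u,np.ones(len(u))]@R, u
def onplane(d,px,z):
    c,r,_=ray(d,px); return c+r*((z-c[2])/r[:,2])[:,None]
def proj(d,P):
    R=cv2.Rodrigues(np.array(d["rvec"],float))[0]; t=np.array(d["tvec"],float).ravel();K=np.array(d["camera_matrix"])
    q=np.atleast_2d(P)@R.T+t; u=q[:,:2]/q[:,2:]; u=u*(1+d["k1"]*(u**2).sum(1,keepdims=True))
    return u*[K[0,0],K[1,1]]+[K[0,2],K[1,2]]
def cloud(d):
    h,w=d["z_map"].shape; yy,xx=np.mgrid[:h,:w]
    c,r,_=ray(d,np.c_[xx.ravel(),yy.ravel()])
    return (c+r*d["z_map"].ravel()[:,None]).reshape(h,w,3)
E
python3 - <<'E'
from h import *
for n in("scene","top"):
    d=grab(n); save(d,n+"1.png"); c,_,_=ray(d,[320,240]); print(n,c,d["k1"],d["camera_matrix"][0])
s=bot.state(); print(s["tool_pos"],s["ee_rot"],s["t"],s["opening"])
E
```

```text
scene [1.22795943 0.00972423 0.95524893] -0.0671056854361516 [434.71292968   0.         320.08309178]
top [ 0.38926088 -0.09252504  1.13389128] -0.08049677737306589 [467.28471578   0.         329.06638003]
[0.15691756 0.55260175 0.25245454] [-2.22721910e-04  1.37944707e-01  9.90439497e-01 -9.00038132e-04] 0.1 1.002262814341497
```

View pics/top1.png

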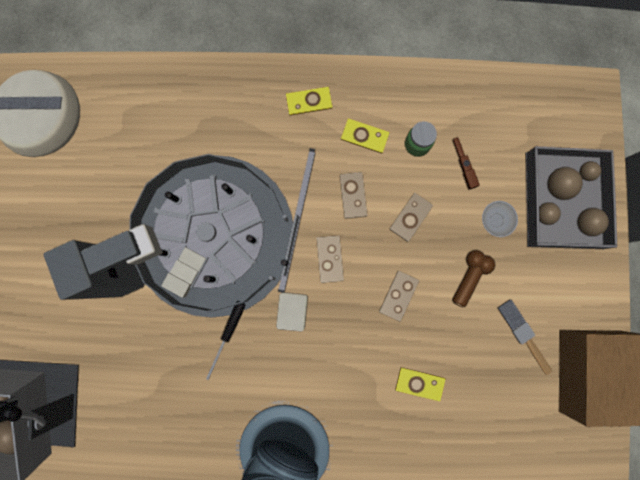

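View pics/scene1.png

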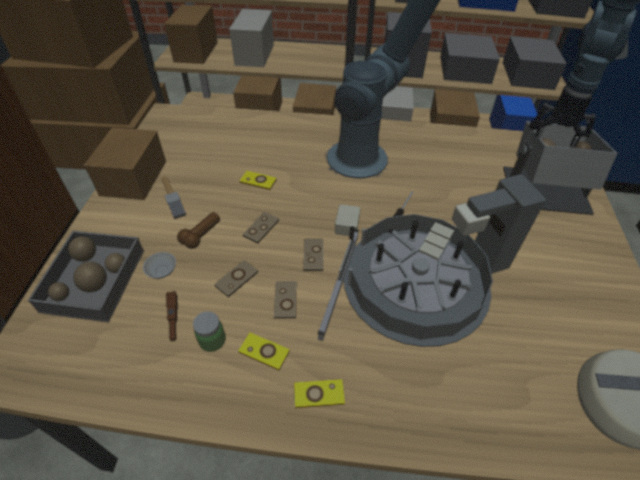

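Top view: four grey-brown slabs at (353,194), (411,216), (330,258), (399,295); the yellow look-alikes are at (309,100), (365,135) and (420,384). The scanner is at about (208,232) with its gap to the right, the gate pin at about (285,263), and the reference block at about (184,272), not under the head. The loose block at (292,312) is a look-alike. Next I measure them.

```bash
cat >> h.py <<'E'
def slabs(d,z=0.012,verbose=True):
    hsv=cv2.cvtColor(d["img"],cv2.COLOR_RGB2HSV); P=cloud(d)
    return hsv,P
def comps(mask,lo,hi):
    n,l,st,ce=cv2.connectedComponentsWithStats(mask.astype(np.uint8))
    return [(l==i,ce[i],st[i,4]) for i in range(1,n) if lo<=st[i,4]<=hi]
E
python3 - <<'E'
from h import *
for n in("top","scene"):
    d=grab(n); P=cloud(d); hsv=cv2.cvtColor(d["img"],cv2.COLOR_RGB2HSV)
    print(n, "bench z", np.median(P[300:330,400:440,2]) )
    for px in ([(353,180),(411,200),(330,245),(410,283),(450,60),(380,250)] if n=="top" else [(313,240),(285,310)]): print(px,hsv[px[1],px[0]],P[px[1],px[0]].round(3))
    z=P[...,2]; v=hsv[...,2]
    m=(z>0.085)&(z<0.125)&(v<60)
    for mm,c,a in comps(m,6,200):
        p=P[mm]; top=p[p[:,2]>np.percentile(p[:,2],60)]; print("dark",c.round(1),a,top.mean(0).round(4), p.mean(0).round(3))
E
```

```text
top bench z 0.00037365417122592337
(353, 180) [ 14  65 133] [ 0.65  -0.146  0.01 ]
(411, 200) [ 16  57 157] [ 0.604 -0.289  0.014]
(330, 245) [ 15  73 136] [ 0.488 -0.095  0.011]
(410, 283) [ 14  88 125] [ 0.402 -0.289  0.01 ]
(450, 60) [ 17  89 177] [ 0.979 -0.391 -0.003]
(380, 250) [ 18  92 166] [ 0.481 -0.217 -0.003]
dark [225.7 187.4] 45 [0.6037 0.1456 0.1146] [0.602 0.143 0.108]
dark [169.5 195.3] 58 [0.5824 0.272  0.1142] [0.581 0.27  0.107]
dark [250.3 238.2] 37 [0.4911 0.0838 0.1144] [0.49  0.082 0.108]
dark [161.6 252.4] 8 [0.4526 0.2859 0.0932] [0.453 0.285 0.091]
dark [284.4 262.4] 27 [0.4395 0.0042 0.1152] [0.439 0.005 0.11 ]
dark [208.2 278.5] 41 [0.3985 0.1738 0.1144] [0.398 0.172 0.107]
scene bench z 0.04825902612933253
(313, 240) [ 19  55 102] [ 0.408 -0.101  0.012]
(285, 310) [20 70 88] [ 0.65  -0.141  0.011]
dark [135.5  10.5] 67 [-0.9397 -1.194   0.1181] [-0.94  -1.195  0.106]
dark [349.8  20.3] 53 [-0.939  -0.0988  0.1171] [-0.936 -0.099  0.106]
dark [370.4  21.6] 51 [-9.367e-01  4.000e-04  1.178e-01] [-0.935  0.001  0.106]
dark [633.4  50.4] 104 [-0.8747  1.2401  0.1173] [-0.875  1.244  0.105]
dark [ 2.9 78.7] 87 [-0.2303 -1.4744  0.1141] [-0.225 -1.475  0.102]
dark [520.  144.8] 8 [-0.0132  0.5355  0.1124] [-0.014  0.536  0.106]
dark [104.2 172.8] 193 [ 0.2996 -0.7586  0.1156] [ 0.299 -0.76   0.104]
dark [414.1 225.7] 61 [0.4007 0.1737 0.1137] [0.403 0.174 0.104]
dark [351.7 231. ] 39 [0.443  0.008  0.1131] [0.444 0.008 0.104]
dark [459.6 245.8] 65 [0.4575 0.2913 0.1134] [0.459 0.291 0.104]
dark [380.1 248.8] 52 [0.4939 0.0849 0.1128] [0.496 0.085 0.103]
dark [456.2 285.2] 56 [0.5869 0.2726 0.113 ] [0.588 0.271 0.104]
dark [403.6 287.7] 61 [0.6085 0.145  0.1134] [0.611 0.144 0.104]
```

```bash
python3 - <<'E'
from h import *
d=grab("top"); save(d,"car.png",(120,130,340,350),2.7)
d=grab("top"); save(d,"slabs.png",(280,150,480,340),3)
E
```

```text
(no output)
```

View pics/car.png

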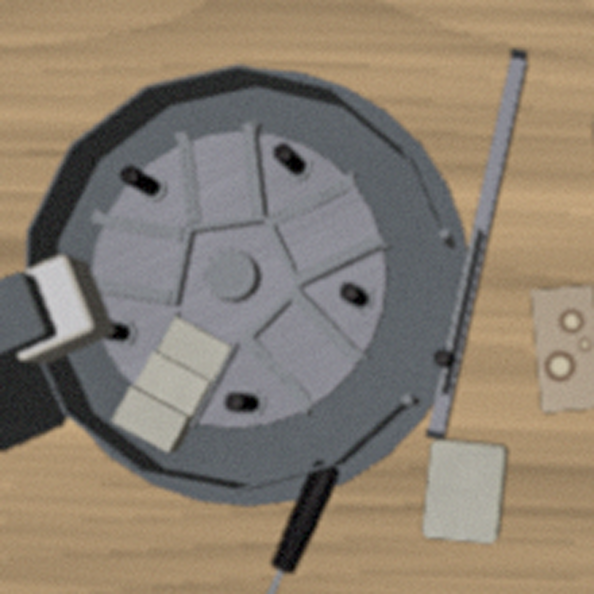

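View pics/slabs.png

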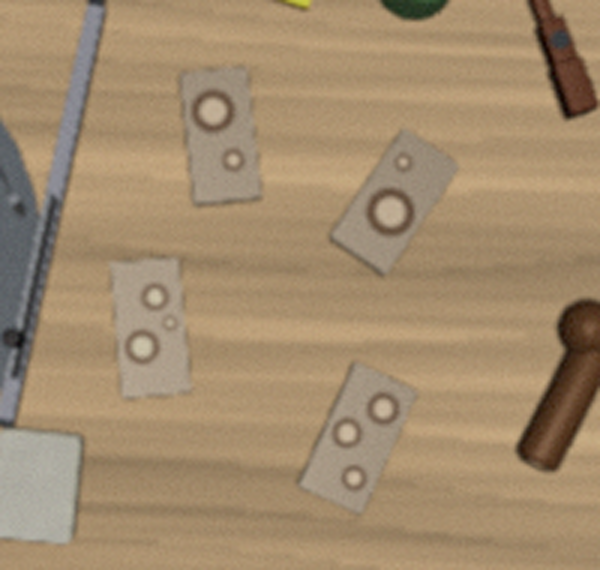

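The crops confirm four stone-coloured slabs (not yellow). The carousel is between detents, with the gate shut and its pin at crop (444,358). Next I fit everything.

```bash
cat >> h.py <<'E'
def fitslabs(d, show=True):
    hsv=cv2.cvtColor(d["img"],cv2.COLOR_RGB2HSV); P=cloud(d); out=[]
    z=cv2.medianBlur(P[...,2].astype(np.float32),5)
    S=cv2.GaussianBlur(hsv[...,1],(5,5),0)
    m=(z>0.006)&(z<0.02)&(hsv[...,1]<125)
    m=cv2.morphologyEx(m.astype(np.uint8),cv2.MORPH_OPEN,np.ones((3,3)))
    for mm,c,a in comps(m,400,3000):
        cn=max(cv2.findContours(mm.astype(np.uint8),cv2.RETR_EXTERNAL,cv2.CHAIN_APPROX_NONE)[0],key=cv2.contourArea).reshape(-1,2)
        q=onplane(d,cn,0.012)[:,:2].astype(np.float32)
        (cx,cy),(w,h),ang=cv2.minAreaRect(q)
        if w<h: w,h,ang=h,w,ang+90
        ang=(ang+90)%180-90
        if 0.09<w<.13 and .045<h<.07: out.append((cx,cy,ang,w,h,c))
    return out
E
python3 - <<'E'
from h import *
from scipy.optimize import least_squares
for n in("top","scene"):
    d=grab(n)
    for o in fitslabs(d): print(n,np.round(o[:2],4),round(o[2],1),np.round(o[3:5],4),o[5].round())
d=grab("top")
for nm,c in dict(A=[(181,73),(246,68),(261,199),(194,205)],B=[(402,130),(458,165),(384,274),(330,238)],C=[(110,262),(179,257),(190,390),(123,397)],D=[(354,362),(417,392),(361,514),(299,486)]).items():
    p=onplane(d,(np.array(c)+.5)/3-.5+[280,150],.012)[:,:2]
    e=(p[0]+p[1]-p[2]-p[3])/2; f=(p[1]+p[2]-p[0]-p[3])/2
    print(nm,p.mean(0).round(4),"len",np.linalg.norm(e).round(4),"ang",np.degrees(np.arctan2(e[1],e[0])).round(1),"wid",np.linalg.norm(f).round(4))
ps=np.array([[.606,.145],[.5845,.272],[.4925,.0843],[.3995,.1738],[.4568,.2905]])
f=lambda q:[v for k,p in enumerate(ps) for v in (p-q[:2]-.11*np.array([np.cos(q[2]+[0,72,-72,-144,144][k]*np.pi/180),np.sin(q[2]+[0,72,-72,-144,144][k]*np.pi/180)]))]
r=least_squares(f,[.5,.19,1]); C=r.x[:2]; print("C",C.round(4),"post0",np.degrees(r.x[2]),"res",np.round(r.fun,4))
pin=np.array([.441,.006]); v=pin-C; print("pin r",np.linalg.norm(v),"expect",np.hypot(.045,.196))
th=np.arctan2(v[1],v[0])-np.arctan2(-.196,-.045); print("theta from pin",np.degrees(th)%360)
# track line
t=onplane(d,(np.array([(518,62),(436,428)])+.5)/2.7-.5+[120,130],.032)[:,:2]; e=t[0]-t[1]; th2=np.arctan2(e[1],e[0]); print("track ang",np.degrees(th2), t)
# ref top
P=cloud(d); hsv=cv2.cvtColor(d["img"],cv2.COLOR_RGB2HSV)
E
```

```text
top [ 0.613  -0.1481] 8.0 [0.1087 0.0562] [353. 195.]
top [ 0.5629 -0.2895] -34.1 [0.1092 0.0573] [411. 217.]
top [ 0.4564 -0.0956] 7.0 [0.1099 0.0559] [330. 258.]
top [ 0.3723 -0.2618] -23.8 [0.1101 0.0569] [398. 295.]
top [ 0.3187 -0.5461] 33.5 [0.102 0.045] [512. 318.]
scene [ 0.3754 -0.2598] -25.0 [0.1142 0.0593] [261. 227.]
scene [ 0.4585 -0.0929] 7.4 [0.109  0.0547] [314. 254.]
scene [ 0.5671 -0.2882] -33.5 [0.1119 0.059 ] [236. 278.]
scene [ 0.6165 -0.1454] 7.8 [0.111  0.0561] [285. 299.]
A [ 0.6124 -0.1474] len 0.1091 ang 7.3 wid 0.0539
B [ 0.5628 -0.2892] len 0.108 ang -32.8 wid 0.053
C [ 0.456 -0.095] len 0.108 ang 6.8 wid 0.0547
D [ 0.3713 -0.263 ] len 0.1077 ang -23.4 wid 0.0549
C [0.5079 0.1931] post0 -26.109888285343782 res [-0.0006  0.0003  0.0001 -0.0001  0.0002  0.0001  0.     -0.0004  0.0004
  0.0002]
pin r 0.1987062002052208 expect 0.2010994778710278
theta from pin 353.26819311184
track ang -10.463892439416693 [[ 0.70955802 -0.04333663]
 [ 0.38136178  0.01727704]]
```

>>> play_rows(rows=[[[0, 0, 0.06], [0, 0, 0.667], 1], [[0, 0, 0], [0, 0, 0.667], 1], [[0, 0, 0], [0, 0, 0.667], 1], [[0, 0, 0], [0.308, -0.682, 0], 1], [[0, 0, 0], [0.308, -0.682, 0], 1], [[0, 0, 0], [0.308, -0.682, 0], 1], [[0, 0, 0], [0.308, -0.682, 0], 1], [[0, 0, 0], [0.308, -0.682, 0], 1]])

```text
t: 1.12
tool_pos: [0.219, 0.4155, 0.3335]
ee_rot: [0.0, 0.091, 0.996, 0.0]
wrist_force: [1.0, -0.2, 1.0]
opening: 1.002
finger_force: 0.0
```

>>> play_rows(rows=[[[0, 0, 0], [0.308, -0.682, 0], 1], [[0, 0, 0], [0.308, -0.682, 0], 1], [[0, 0, 0], [0.308, -0.682, 0], 1], [[0, 0, 0], [0.308, -0.682, 0], 1], [[0, 0, 0], [0.308, -0.682, 0], 1], [[0, 0, 0], [0.335, -0.571, -0.271], 1], [[0, 0, 0], [0.335, -0.571, -0.271], 1], [[0, 0, 0], [0.335, -0.571, -0.271], 1]])

```text
t: 1.78
tool_pos: [0.3211, 0.2107, 0.3009]
ee_rot: [0.001, 0.091, 0.996, 0.0]
wrist_force: [-0.3, 0.6, -0.2]
opening: 0.997
finger_force: 0.0
```

>>> play_rows(rows=[[[0, 0, 0], [0.335, -0.571, -0.271], 1], [[0, 0, 0], [0.335, -0.571, -0.271], 1], [[0, 0, 0], [0.335, -0.571, -0.271], 1], [[0, 0, 0], [0.335, -0.571, -0.271], 1], [[0, 0, 0], [0.335, -0.571, -0.271], 1], [[0, 0, 0], [0.335, -0.571, -0.271], 1], [[0, 0, 0], [0.335, -0.571, -0.271], 1], [[0, 0, 0], [0, 0, 0], 1]])

```text
t: 2.45
tool_pos: [0.4156, 0.0488, 0.2233]
ee_rot: [-0.0, 0.093, 0.996, -0.001]
wrist_force: [0.1, -0.4, -0.3]
opening: 1.001
finger_force: 0.0
```

>>> play_rows(rows=[[[0, 0, 0], [0.32, -0.535, -0.5], 1], [[0, 0, 0], [0.32, -0.535, -0.5], 1], [[0, 0, 0], [0, 0, -0.6], 1], [[0, 0, 0], [0, 0, -0.6], 1], [[0, 0, 0], [0, 0, -0.6], 1], [[0, 0, 0], [0, 0, 0], 1]])

```text
t: 2.95
tool_pos: [0.4365, 0.0099, 0.1094]
ee_rot: [-0.004, 0.091, 0.996, 0.0]
wrist_force: [-0.9, 0.6, -0.5]
opening: 1.002
finger_force: 0.0
```

```bash
python3 - <<'E'
from h import *
d=grab("scene"); save(d,"gate.png",(260,130,460,280),4)
E
```

```text
(no output)
```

View pics/gate.png

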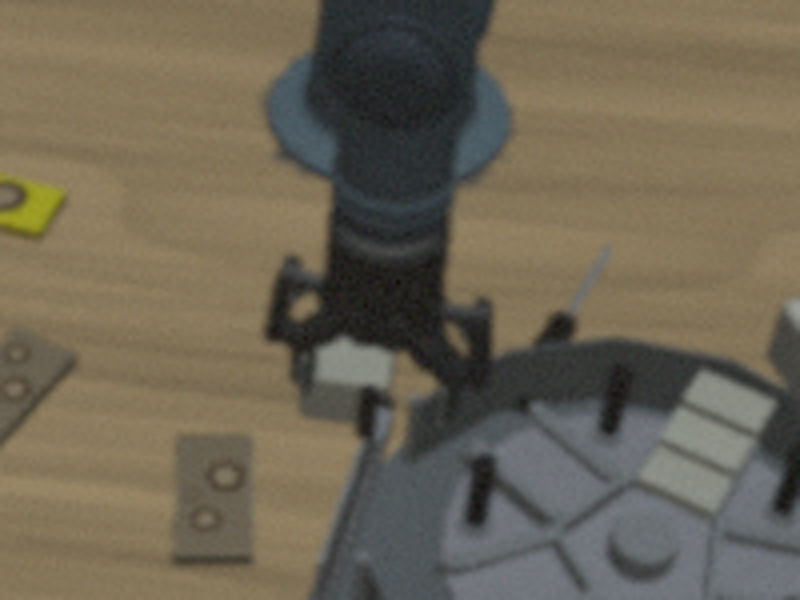

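The pin, at crop (370,410), stands between the open fingers. Closing on it.

>>> play_rows(rows=[[[0, 0, 0], [0.1, 0, 0], -1], [[0, 0, 0], [0, 0, 0], -1], [[0, 0, 0], [0, 0, 0], -1], [[0, 0, 0], [0, 0, 0], -1], [[0, 0, 0], [0, 0, 0], -1], [[0, 0, 0], [0, 0, 0], -1], [[0, 0, 0], [0, 0, 0], -1], [[0, 0, 0], [0, 0, 0], -1]], squeeze=25)

```text
t: 3.67
tool_pos: [0.4441, 0.0065, 0.1139]
ee_rot: [0.001, 0.092, 0.996, -0.003]
wrist_force: [-2.8, -8.6, 4.7]
opening: 0.149
finger_force: 25.8
```

>>> play_rows(rows=[[[0, 0, 0], [0.301, -0.056, 0], -1], [[0, 0, 0], [0.301, -0.056, 0], -1], [[0, 0, 0], [0.301, -0.056, 0], -1], [[0, 0, 0], [0.301, -0.056, 0], -1], [[0, 0, 0], [0.301, -0.056, 0], -1], [[0, 0, 0], [0.301, -0.056, 0], -1], [[0, 0, 0], [0.301, -0.056, 0], -1], [[0, 0, 0], [0.301, -0.056, 0], -1]])

```text
t: 4.33
tool_pos: [0.5405, -0.0111, 0.1139]
ee_rot: [0.0, 0.092, 0.996, -0.003]
wrist_force: [-4.1, -6.7, 5.4]
opening: 0.148
finger_force: 25.8
```

>>> play_rows(rows=[[[0, 0, 0], [0.301, -0.056, 0], -1], [[0, 0, 0], [0.301, -0.056, 0], -1], [[0, 0, 0], [0.301, -0.056, 0], -1], [[0, 0, 0], [0.25, -0.046, 0], -1], [[0, 0, 0], [0, 0, 0], -1], [[0, 0, 0], [0, 0, 0], -1]])

```text
t: 4.83
tool_pos: [0.588, -0.0198, 0.1139]
ee_rot: [0.001, 0.092, 0.996, -0.002]
wrist_force: [1.0, -6.9, 2.7]
opening: 0.146
finger_force: 25.5
```

>>> play_rows(rows=[[[0, 0, 0], [0, 0, 0], 0.3], [[0, 0, 0], [0, 0, 0], 0.3], [[0, 0, 0], [0, 0, 0], 0.3], [[0, 0, 0], [0, 0, 0], 0.3], [[0, 0, 0], [0, 0, 0], 0.3], [[0, 0, 0], [0, 0, 0.75], 0.3], [[0, 0, 0], [0, 0, 0.75], 0.3], [[0, 0, 0], [0, 0, 0], 0.3]])

```text
t: 5.5
tool_pos: [0.5895, -0.0175, 0.1788]
ee_rot: [0.004, 0.091, 0.996, -0.0]
wrist_force: [2.8, -1.0, 0.2]
opening: 0.647
finger_force: 0.0
```

>>> play_rows(rows=[[[0, 0, 0], [-0.404, 0.424, 0], 0.3], [[0, 0, 0], [-0.404, 0.424, 0], 0.3], [[0, 0, 0], [-0.404, 0.424, 0], 0.3], [[0, 0, 0], [-0.404, 0.424, 0], 0.3], [[0, 0, 0], [-0.404, 0.424, 0], 0.3], [[0, 0, 0], [-0.404, 0.424, 0], 0.3], [[0, 0, 0], [0, 0, 0], 0.3], [[0, 0, 0], [0, 0, 0], 0.3]])

```text
t: 6.17
tool_pos: [0.4886, 0.0852, 0.1729]
ee_rot: [-0.0, 0.09, 0.996, -0.0]
wrist_force: [-0.1, -0.0, -0.4]
opening: 0.647
finger_force: 0.0
```

>>> play_rows(rows=[[[0, 0, 0], [0, 0, -0.5], 0.3], [[0, 0, 0], [0, 0, -0.5], 0.3], [[0, 0, 0], [0, 0, -0.5], 0.3], [[0, 0, 0], [0, 0, 0], 0.3], [[0, 0, 0], [0, 0, 0], 0.3]])

```text
t: 6.58
tool_pos: [0.489, 0.0838, 0.1123]
ee_rot: [-0.001, 0.092, 0.996, -0.0]
wrist_force: [0.1, -0.2, 0.3]
opening: 0.649
finger_force: 0.0
```

>>> play_rows(rows=[[[0, 0, 0], [0.09, 0, -0.05], -1], [[0, 0, 0], [0, 0, 0], -1], [[0, 0, 0], [0, 0, 0], -1], [[0, 0, 0], [0, 0, 0], -1], [[0, 0, 0], [0, 0, 0], -1], [[0, 0, 0], [0, 0, 0], -1], [[0, 0, 0], [0, 0, 0], -1]], squeeze=40)

```text
t: 7.17
tool_pos: [0.4944, 0.0846, 0.1122]
ee_rot: [0.002, 0.091, 0.996, 0.0]
wrist_force: [0.6, 1.2, 6.6]
opening: 0.168
finger_force: 39.3
```

```bash
cat >> h.py <<'E'
C=np.array([.5079,.1931]); TH=-10.4
def P2(ang,r=.11): return C+r*np.array([np.cos(np.radians(ang)),np.sin(np.radians(ang))])
def arc(a0,a1,n,r=.11):
    g=np.linspace(a0,a1,n+1); p=np.array([P2(a,r) for a in g]); 
    print([tuple(x) for x in (np.diff(p,axis=0)/.04).round(3).tolist()])
def lin(p0,p1,n): print((((np.array(p1)-np.array(p0))/n)/.04).round(3).tolist())
E
python3 - <<'E'
from h import *
arc(-98.1,-64.4,6)
print(bot.state()["tool_pos"])
print("targets", P2(-64.4))
E
```

```text
[(0.268, -0.025), (0.269, 0.002), (0.268, 0.028), (0.264, 0.054), (0.257, 0.08), (0.248, 0.104)]
[0.49438073 0.08458663 0.11217403]
targets [0.55542943 0.09389842]
```

>>> play_rows(rows=[[[0, 0, 0], [0.268, -0.025, 0], -1], [[0, 0, 0], [0.269, 0.002, 0], -1], [[0, 0, 0], [0.268, 0.028, 0], -1], [[0, 0, 0], [0.264, 0.054, 0], -1], [[0, 0, 0], [0.257, 0.08, 0], -1], [[0, 0, 0], [0.248, 0.104, 0], -1], [[0, 0, 0], [0, 0, 0], -1], [[0, 0, 0], [0, 0, 0], -1]])

```text
t: 7.83
tool_pos: [0.5596, 0.0927, 0.1122]
ee_rot: [0.003, 0.091, 0.996, -0.002]
wrist_force: [6.6, -3.8, 0.3]
opening: 0.17
finger_force: 40.7
```

>>> play_rows(rows=[[[0, 0, 0], [0, 0, 0], 0.3], [[0, 0, 0], [0, 0, 0], 0.3], [[0, 0, 0], [0, 0, 0], 0.3], [[0, 0, 0], [0, 0, 0], 0.3], [[0, 0, 0], [0, 0, 0.8], 0.3], [[0, 0, 0], [0, 0, 0.8], 0.3], [[0, 0, 0], [0, -0.8, 0], 1], [[0, 0, 0], [0, -0.8, 0], 1]])

```text
t: 8.5
tool_pos: [0.5574, 0.0308, 0.1774]
ee_rot: [0.002, 0.089, 0.996, 0.0]
wrist_force: [0.4, -0.8, -0.8]
opening: 0.909
finger_force: 0.0
```

>>> play_rows(rows=[[[0, 0, 0], [0, -0.8, 0], 1], [[0, 0, 0], [0, -0.8, 0], 1], [[0, 0, 0], [0, -0.8, 0], 1], [[0, 0, 0], [0, -0.8, 0], 1], [[0, 0, 0], [0, -0.8, 0], 1], [[0, 0, 0], [0, 0, 0], 1]])

```text
t: 9.0
tool_pos: [0.5557, -0.135, 0.1747]
ee_rot: [0.0, 0.094, 0.996, -0.001]
wrist_force: [0.4, -0.6, -0.3]
opening: 1.0
finger_force: 0.0
```

```bash
cat >> h.py <<'E'
def look():
    ps={}
    for n in("top","scene"):
        d=grab(n); P=cloud(d); hsv=cv2.cvtColor(d["img"],cv2.COLOR_RGB2HSV)
        m=(P[...,2]>0.085)&(P[...,2]<0.125)&(hsv[...,2]<60)&(np.linalg.norm(P[...,:2]-C,axis=2)<.125)&(np.linalg.norm(P[...,:2]-C,axis=2)>.09)
        a=[]
        for mm,c,_ in comps(m,20,200):
            p=P[mm]; q=p[p[:,2]>np.percentile(p[:,2],60)].mean(0)[:2]-C
            a.append(np.degrees(np.arctan2(q[1],q[0])))
        print(n,"posts",np.round(a,1),"mod72",np.round(np.mod(np.array(a)-(TH-54)+36,72)-36,1))
        for o in fitslabs(d): print("  slab",np.round(o[:2],4),round(o[2],1))
E
python3 - <<'E'
from h import *
look()
s=bot.state(); print(s["tool_pos"],s["ee_rot"],s["t"])
E
```

```text
top posts [  6.7 -67.   80.2 152.1] mod72 [-0.9 -2.6  0.6  0.5]
  slab [ 0.5629 -0.289 ] -34.1
  slab [ 0.3722 -0.2619] -23.9
scene posts [-136.7  150.3  -63.7   77.7    6.6] mod72 [-0.3 -1.3  0.7 -1.9 -1. ]
  slab [ 0.4585 -0.0929] 7.4
  slab [ 0.5669 -0.2886] -32.6
  slab [ 0.6166 -0.1454] 7.9
[ 0.55544509 -0.13069632  0.17460564] [-4.42757376e-04  9.23447304e-02  9.95726918e-01  3.99221782e-04] 9.1
```

>>> play_rows(rows=[[[0, 0, 0.0685], [0.14, -0.183, -0.5], 1], [[0, 0, 0.0685], [0.14, -0.183, -0.5], 1], [[0, 0, 0.0685], [0.14, -0.183, -0.5], 1], [[0, 0, 0], [0, 0, -0.6], 1], [[0, 0, 0], [0, 0, -0.6], 1], [[0, 0, 0], [0, 0, -0.45], 1], [[0, 0, 0], [0, 0, 0], 1], [[0, 0, 0], [0, 0, 0], 1]])

```text
t: 9.77
tool_pos: [0.5715, -0.15, 0.0481]
ee_rot: [-0.002, -0.071, 0.997, 0.001]
wrist_force: [0.2, -0.3, 0.7]
opening: 1.003
finger_force: 0.0
```

>>> play_rows(rows=[[[0, 0, 0], [0, -0.05, -0.3], 1], [[0, 0, 0], [0, 0, -0.27], 1], [[0, 0, 0], [0, 0, 0], 1], [[0, 0, 0], [0, 0, 0], 1]])

```text
t: 10.1
tool_pos: [0.5726, -0.1533, 0.0265]
ee_rot: [-0.0, -0.07, 0.998, 0.0]
wrist_force: [-0.5, -0.5, 0.2]
opening: 0.998
finger_force: 0.0
```

>>> play_rows(rows=[[[0, 0, 0], [0, 0, 0], -1], [[0, 0, 0], [0, 0, 0], -1], [[0, 0, 0], [0, 0, 0], -1], [[0, 0, 0], [0, 0, 0], -1], [[0, 0, 0], [0, 0, 0], -1], [[0, 0, 0], [0, 0, 0], -1]], squeeze=70)

```text
t: 10.6
tool_pos: [0.5735, -0.154, 0.0278]
ee_rot: [0.001, -0.07, 0.998, -0.0]
wrist_force: [-1.9, 0.7, 6.9]
opening: 0.612
finger_force: 71.6
```

>>> play_rows(rows=[[[0, 0, 0], [0, 0, 0.4], -1], [[0, 0, 0], [0, 0, 0.5], -1], [[0, 0, 0], [0, 0, 0.5], -1], [[0, 0, 0], [0, 0, 0.5], -1], [[0, 0, 0.0723], [-0.277, 0.089, 0], -1], [[0, 0, 0.0723], [-0.277, 0.089, 0], -1], [[0, 0, 0.0723], [-0.277, 0.089, 0], -1], [[0, 0, 0.0723], [-0.277, 0.089, 0], -1]])

```text
t: 11.27
tool_pos: [0.5277, -0.1394, 0.1023]
ee_rot: [-0.0, -0.296, 0.955, 0.0]
wrist_force: [0.2, 0.7, -2.2]
opening: 0.61
finger_force: 73.3
```

>>> play_rows(rows=[[[0, 0, 0.0723], [-0.277, 0.089, 0], -1], [[0, 0, 0.0723], [-0.277, 0.089, 0], -1], [[0, 0, 0.0723], [-0.277, 0.089, 0], -1], [[0, 0, 0.0723], [-0.277, 0.089, 0], -1], [[0, 0, 0.0723], [-0.277, 0.089, 0], -1], [[0, 0, 0.0723], [-0.277, 0.089, 0], -1], [[0, 0, 0.0723], [-0.277, 0.089, 0], -1], [[0, 0, 0], [0, 0, 0], -1]])

```text
t: 11.93
tool_pos: [0.448, -0.1136, 0.1018]
ee_rot: [-0.001, -0.641, 0.768, 0.002]
wrist_force: [-0.3, 1.0, -1.3]
opening: 0.616
finger_force: 73.4
```

```bash
python3 - <<'E'
from h import *
d=grab("top"); save(d,"ins1.png",(200,170,400,320),4)
d=grab("scene"); P=cloud(d)
s=bot.state(); print(s["tool_pos"],s["ee_rot"],s["wrist_force"],s["opening"])
m=(np.abs(P[...,0]-.467)<.06)&(P[...,1]>-.1)&(P[...,1]<.02)&(P[...,2]>.07)&(P[...,2]<.1)
hs=cv2.cvtColor(d["img"],cv2.COLOR_RGB2HSV); m&=(hs[...,2]>70)
p=P[m]; print(len(p)); 
if len(p)>50:
    A=np.c_[p[:,:2],np.ones(len(p))]; print(np.linalg.lstsq(A,p[:,2],rcond=None)[0],p.mean(0), p.min(0),p.max(0))
save(d,"ins1s.png",(260,150,460,300),4)
E
```

```text
[ 0.45091208 -0.1147123   0.10233312] [ 1.38245059e-05 -6.39038775e-01  7.69174506e-01 -1.55883875e-04] [ 0.65199176 -1.23832627 -1.47924261] 0.6212540988755244
554
[-0.04213058 -0.03484846  0.10158939] [ 0.46117178 -0.05808412  0.08418409] [ 0.41927463 -0.09992982  0.07038249] [ 0.49546311 -0.0138892   0.09713896]
```

View pics/ins1s.png

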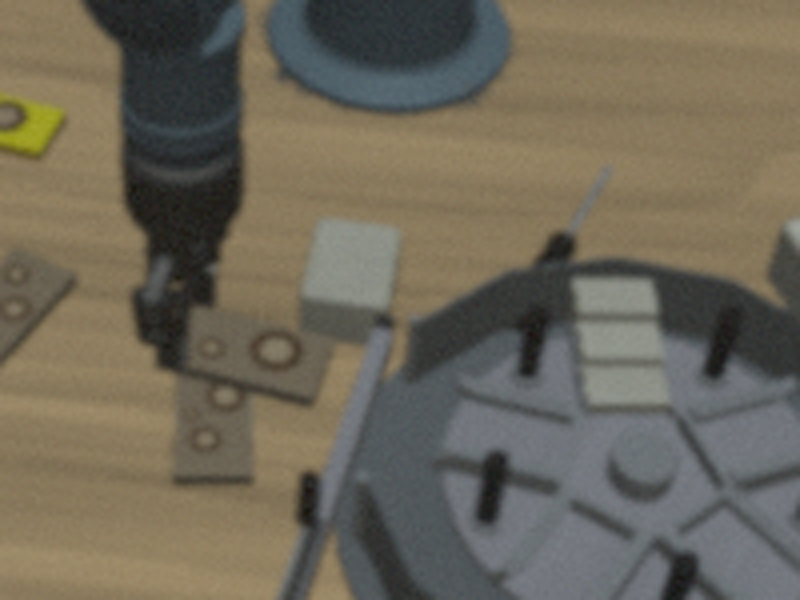

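>>> play_rows(rows=[[[0, 0, 0], [0, 0, -0.25], -1], [[0, 0, 0], [0, 0, -0.25], -1], [[0, 0, 0], [0.09, 0.492, 0], -1], [[0, 0, 0], [0.09, 0.492, 0], -1], [[0, 0, 0], [0.09, 0.492, 0], -1], [[0, 0, 0], [0.068, 0.369, 0], -1], [[0, 0, 0], [0, 0, 0], -1], [[0, 0, 0], [0, 0, 0], -1]])

```text
t: 12.7
tool_pos: [0.4656, -0.0407, 0.0823]
ee_rot: [0.0, -0.64, 0.768, -0.001]
wrist_force: [-0.5, -0.6, -2.5]
opening: 0.61
finger_force: 73.4
```

>>> play_rows(rows=[[[0, 0, 0], [0.045, 0.246, 0], -1], [[0, 0, 0], [0.045, 0.246, 0], -1], [[0, 0, 0], [0.045, 0.246, 0], -1], [[0, 0, 0], [0, 0, 0], -1]])

```text
t: 13.03
tool_pos: [0.4702, -0.0098, 0.0822]
ee_rot: [0.0, -0.641, 0.768, 0.0]
wrist_force: [-0.2, -0.4, -2.2]
opening: 0.613
finger_force: 73.5
```

>>> play_rows(rows=[[[0, 0, 0], [0.045, 0.246, 0], -1], [[0, 0, 0], [0.045, 0.246, 0], -1], [[0, 0, 0], [0.045, 0.246, 0], -1], [[0, 0, 0], [0.045, 0.246, 0], -1], [[0, 0, 0], [0.045, 0.246, 0], -1], [[0, 0, 0], [0, 0, 0], -1]])

```text
t: 13.53
tool_pos: [0.479, 0.0399, 0.0821]
ee_rot: [0.0, -0.641, 0.767, 0.0]
wrist_force: [1.1, 0.1, -3.1]
opening: 0.608
finger_force: 73.5
```

>>> play_rows(rows=[[[0, 0, 0], [0.018, 0.098, 0], -1], [[0, 0, 0], [0.018, 0.098, 0], -1], [[0, 0, 0], [0, 0, 0], -1]])

```text
t: 13.78
tool_pos: [0.48, 0.0461, 0.0819]
ee_rot: [-0.0, -0.64, 0.768, 0.0]
wrist_force: [0.2, 0.2, -5.9]
opening: 0.606
finger_force: 73.7
```

>>> play_rows(rows=[[[0, 0, 0], [0.009, 0.049, -0.025], -1], [[0, 0, 0], [0.009, 0.049, 0], -1], [[0, 0, 0], [0, 0, 0], -1]])

```text
t: 14.03
tool_pos: [0.481, 0.0494, 0.0812]
ee_rot: [-0.0, -0.64, 0.768, -0.0]
wrist_force: [-0.8, -1.3, -1.8]
opening: 0.61
finger_force: 74.4
```

>>> play_rows(rows=[[[0, 0, 0], [0.009, 0.049, 0], -1], [[0, 0, 0], [0.009, 0.049, 0], -1], [[0, 0, 0], [0, 0, 0], -1]])

```text
t: 14.28
tool_pos: [0.4808, 0.0499, 0.081]
ee_rot: [-0.004, -0.639, 0.769, -0.003]
wrist_force: [-2.5, -12.9, -1.5]
opening: 0.607
finger_force: 74.5
```

>>> play_rows(rows=[[[0, 0, 0], [0, 0, 0], 0.7], [[0, 0, 0], [0, 0, 0], 0.7], [[0, 0, 0], [0, 0, 0], 0.7], [[0, 0, 0], [0, 0, 0], 0.7], [[0, 0, 0], [0, 0, 0.5], 0.7], [[0, 0, 0], [0, 0, 0.7], 0.7], [[0, 0, 0], [0, 0, 0.7], 0.7], [[0, 0, 0], [0, 0, 0.6], 0.7]])

```text
t: 14.95
tool_pos: [0.482, 0.0539, 0.183]
ee_rot: [0.001, -0.64, 0.768, -0.0]
wrist_force: [1.2, 0.8, -1.1]
opening: 0.849
finger_force: 0.0
```

>>> play_rows(rows=[[[0, 0, 0], [-0.5, -0.7, 0], 0.7], [[0, 0, 0], [-0.5, -0.7, 0], 0.7], [[0, 0, 0], [-0.5, -0.7, 0], 0.7], [[0, 0, 0], [0, 0, 0], 0.7]])

```text
t: 15.28
tool_pos: [0.4187, -0.0332, 0.1813]
ee_rot: [-0.001, -0.639, 0.77, 0.0]
wrist_force: [-0.1, 0.2, -0.5]
opening: 0.851
finger_force: 0.0
```

```bash
cat >> h.py <<'E'
def homed(png=None):
    d=grab("scene"); P=cloud(d); 
    if png: save(d,png,(280,170,480,320),4)
    hsv=cv2.cvtColor(d["img"],cv2.COLOR_RGB2HSV)
    q=P[...,:2]-C; a=np.radians(TH-90); u=np.array([np.cos(a),np.sin(a)]); w=np.array([-u[1],u[0]])
    r=q@u; l=q@w
    m=(np.abs(l)<.035)&(r>.03)&(r<.19)&(P[...,2]>.055)&(P[...,2]<.075)&(hsv[...,0]>8)&(hsv[...,0]<35)&(hsv[...,1]>40)
    m=cv2.morphologyEx(m.astype(np.uint8),cv2.MORPH_OPEN,np.ones((3,3)))>0
    if m.sum()>20:
        print("slab r range",np.percentile(r[m],[1,99]).round(4),"l",np.percentile(l[m],[1,99]).round(4),"z",np.median(P[m][:,2]).round(4),m.sum())
        A=np.c_[r[m],l[m],np.ones(m.sum())]; print("slopes",np.linalg.lstsq(A,P[m][:,2],rcond=None)[0].round(3))
E
python3 - <<'E'
from h import *
look(); homed("home1.png")
s=bot.state(); print(s["tool_pos"],s["ee_rot"],s["t"])
E
```

```text
top posts [  7.5  80.9 152.7] mod72 [-0.1  1.3  1.1]
  slab [ 0.5628 -0.2892] -34.1
  slab [ 0.4574 -0.1014] 1.7
  slab [ 0.3723 -0.2617] -24.0
scene posts [-136.1  151.3   79.3  -63.1    7.8] mod72 [ 0.3 -0.3 -0.3  1.3  0.2]
  slab [ 0.3751 -0.26  ] -25.0
  slab [ 0.4585 -0.093 ] 7.3
  slab [ 0.5675 -0.2884] -33.2
slab r range [0.054  0.1558] l [-0.0256  0.0263] z 0.0621 472
slopes [-0.     0.009  0.062]
[ 0.42218748 -0.03039319  0.18152091] [ 7.15201554e-04 -6.39931201e-01  7.68431849e-01 -1.99940762e-04] 15.4333
```

View pics/home1.png

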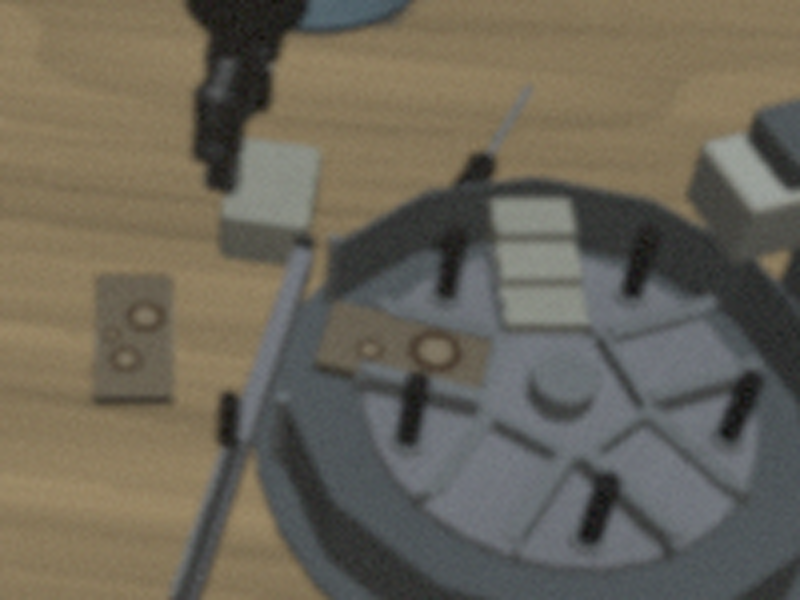

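>>> play_rows(rows=[[[0, 0, 0], [0.021, 0.527, 0], 0.3], [[0, 0, 0], [0.021, 0.527, 0], 0.3], [[0, 0, 0], [0.021, 0.527, 0], 0.3], [[0, 0, 0], [0.021, 0.527, 0], 0.3], [[0, 0, 0], [0.021, 0.527, 0], 0.3], [[0, 0, 0], [0.021, 0.527, 0], 0.3], [[0, 0, 0], [0.021, 0.527, 0], 0.3], [[0, 0, 0], [0, 0, 0], 0.3]])

```text
t: 16.1
tool_pos: [0.4283, 0.1213, 0.1813]
ee_rot: [0.001, -0.643, 0.766, 0.001]
wrist_force: [-0.1, 0.7, -0.6]
opening: 0.651
finger_force: 0.0
```

>>> play_rows(rows=[[[0, 0, 0], [0, 0, -0.58], 0.3], [[0, 0, 0], [0, 0, -0.58], 0.3], [[0, 0, 0], [0, 0, -0.58], 0.3], [[0, 0, 0], [0, 0, 0], 0.3], [[0, 0, 0], [0, 0, 0], 0.3]])

```text
t: 16.52
tool_pos: [0.4265, 0.1174, 0.1109]
ee_rot: [-0.001, -0.641, 0.768, 0.001]
wrist_force: [0.5, -0.4, -0.1]
opening: 0.652
finger_force: 0.0
```

```bash
python3 - <<'E'
from h import *
print(P2(-136.4)); arc(-136.4,7.6,24)
arc(-64.4,7.6,12)
E
```

```text
[0.4282411  0.11724185]
[(0.209, -0.198), (0.229, -0.175), (0.246, -0.15), (0.26, -0.123), (0.272, -0.096), (0.28, -0.067), (0.285, -0.037), (0.288, -0.007), (0.287, 0.023), (0.283, 0.053), (0.276, 0.082), (0.266, 0.111), (0.253, 0.138), (0.237, 0.163), (0.219, 0.187), (0.198, 0.209), (0.175, 0.229), (0.15, 0.246), (0.123, 0.26), (0.096, 0.272), (0.067, 0.28), (0.037, 0.285), (0.007, 0.288), (-0.023, 0.287)]
[(0.253, 0.138), (0.237, 0.163), (0.219, 0.187), (0.198, 0.209), (0.175, 0.229), (0.15, 0.246), (0.123, 0.26), (0.096, 0.272), (0.067, 0.28), (0.037, 0.285), (0.007, 0.288), (-0.023, 0.287)]
```

>>> play_rows(rows=[[[0, 0, 0], [0.04, 0, 0], -1], [[0, 0, 0], [0, 0, 0], -1], [[0, 0, 0], [0, 0, 0], -1], [[0, 0, 0], [0, 0, 0], -1], [[0, 0, 0], [0, 0, 0], -1], [[0, 0, 0], [0, 0, 0], -1], [[0, 0, 0], [0, 0, 0], -1]], squeeze=30)

```text
t: 17.1
tool_pos: [0.4277, 0.1178, 0.1126]
ee_rot: [-0.0, -0.64, 0.768, 0.001]
wrist_force: [-6.0, 2.2, 7.9]
opening: 0.174
finger_force: 29.1
```

>>> play_rows(rows=[[[0, 0, 0], [0.209, -0.198, 0], -1], [[0, 0, 0], [0.229, -0.175, 0], -1], [[0, 0, 0], [0.246, -0.15, 0], -1], [[0, 0, 0], [0.26, -0.123, 0], -1], [[0, 0, 0], [0.272, -0.096, 0], -1], [[0, 0, 0], [0.28, -0.067, 0], -1], [[0, 0, 0], [0.285, -0.037, 0], -1], [[0, 0, 0], [0.288, -0.007, 0], -1]])

```text
t: 17.77
tool_pos: [0.512, 0.0818, 0.1125]
ee_rot: [-0.001, -0.64, 0.768, -0.001]
wrist_force: [-2.5, -4.9, 3.4]
opening: 0.169
finger_force: 29.5
```

>>> play_rows(rows=[[[0, 0, 0], [0.287, 0.023, 0], -1], [[0, 0, 0], [0.283, 0.053, 0], -1], [[0, 0, 0], [0.276, 0.082, 0], -1], [[0, 0, 0], [0.266, 0.111, 0], -1], [[0, 0, 0], [0.253, 0.138, 0], -1], [[0, 0, 0], [0.237, 0.163, 0], -1], [[0, 0, 0], [0.219, 0.187, 0], -1], [[0, 0, 0], [0.198, 0.209, 0], -1]])

```text
t: 18.43
tool_pos: [0.593, 0.121, 0.1124]
ee_rot: [-0.001, -0.64, 0.768, -0.0]
wrist_force: [-3.8, 0.2, 1.8]
opening: 0.172
finger_force: 29.7
```

>>> play_rows(rows=[[[0, 0, 0], [0.175, 0.229, 0], -1], [[0, 0, 0], [0.15, 0.246, 0], -1], [[0, 0, 0], [0.123, 0.26, 0], -1], [[0, 0, 0], [0.096, 0.272, 0], -1], [[0, 0, 0], [0.067, 0.28, 0], -1], [[0, 0, 0], [0.037, 0.285, 0], -1], [[0, 0, 0], [0.007, 0.288, 0], -1], [[0, 0, 0], [-0.023, 0.287, 0], -1]])

```text
t: 19.1
tool_pos: [0.6123, 0.2054, 0.1121]
ee_rot: [-0.006, -0.64, 0.768, 0.001]
wrist_force: [-21.5, -11.0, 17.3]
opening: 0.156
finger_force: 29.8
```

>>> play_rows(rows=[[[0, 0, 0], [0, 0, 0], -1], [[0, 0, 0], [0, 0, 0], -1], [[0, 0, 0], [0, 0, 0], 0.3], [[0, 0, 0], [0, 0, 0], 0.3], [[0, 0, 0], [0, 0, 0], 0.3], [[0, 0, 0], [0, 0, 0], 0.3], [[0, 0, 0], [0, 0, 0], 0.3], [[0, 0, 0], [0, 0, 0.5], 0.3]])

```text
t: 19.77
tool_pos: [0.6158, 0.2067, 0.1278]
ee_rot: [-0.003, -0.64, 0.768, 0.002]
wrist_force: [-0.8, 0.3, -1.1]
opening: 0.645
finger_force: 0.0
```

>>> play_rows(rows=[[[0, 0, 0], [0, 0, 0.65], 0.3], [[0, 0, 0], [0, 0, 0.65], 0.3], [[0, 0, -0.0731], [-0.383, -0.588, 0], 1], [[0, 0, -0.0731], [-0.383, -0.588, 0], 1], [[0, 0, -0.0731], [-0.383, -0.588, 0], 1], [[0, 0, -0.0731], [-0.383, -0.588, 0], 1], [[0, 0, -0.0731], [-0.383, -0.588, 0], 1], [[0, 0, -0.0731], [-0.383, -0.588, 0], 1]])

```text
t: 20.43
tool_pos: [0.5257, 0.0652, 0.1838]
ee_rot: [0.0, -0.34, 0.94, -0.0]
wrist_force: [-0.3, -1.1, 0.8]
opening: 1.001
finger_force: 0.0
```

>>> play_rows(rows=[[[0, 0, -0.0731], [-0.383, -0.588, 0], 1], [[0, 0, -0.0731], [-0.383, -0.588, 0], 1], [[0, 0, -0.0731], [-0.383, -0.588, 0], 1], [[0, 0, -0.0731], [-0.383, -0.588, 0], 1], [[0, 0, -0.0731], [-0.383, -0.588, 0], 1], [[0, 0, 0], [-0.383, -0.588, 0], 1], [[0, 0, 0], [-0.383, -0.588, 0], 1], [[0, 0, 0], [0, 0, 0], 1]])

```text
t: 21.1
tool_pos: [0.4169, -0.1014, 0.1838]
ee_rot: [-0.0, -0.06, 0.998, -0.001]
wrist_force: [0.3, 0.8, -0.3]
opening: 1.0
finger_force: 0.0
```

```bash
python3 - <<'E'
from h import *
look()
s=bot.state(); print(s["tool_pos"],s["ee_rot"],s["t"])
E
```

```text
top posts [  16.8  -55.7   89.4 -127.6  162. ] mod72 [ 9.2  8.7  9.8  8.8 10.4]
  slab [ 0.5633 -0.2895] -34.1
  slab [ 0.3723 -0.2618] -23.8
scene posts [ 160.6 -126.4   88.7  -53.8   16.9] mod72 [ 9.  10.   9.1 10.6  9.3]
  slab [ 0.3745 -0.2605] -24.2
  slab [ 0.4585 -0.093 ] 7.3
  slab [ 0.5672 -0.2884] -32.4
[ 0.41891033 -0.09904997  0.18387847] [ 5.57685087e-04 -6.18281642e-02  9.98086652e-01  4.43492961e-05] 21.2
```

>>> play_rows(rows=[[[0, 0, 0], [0.404, 0.677, 0], 0.3], [[0, 0, 0], [0.404, 0.677, 0], 0.3], [[0, 0, 0], [0.404, 0.677, 0], 0.3], [[0, 0, 0], [0.404, 0.677, 0], 0.3], [[0, 0, 0], [0.404, 0.677, 0], 0.3], [[0, 0, 0], [0.404, 0.677, 0], 0.3], [[0, 0, 0], [0.404, 0.677, 0], 0.3], [[0, 0, 0], [0.404, 0.677, 0], 0.3]])

```text
t: 21.87
tool_pos: [0.5491, 0.1216, 0.1835]
ee_rot: [0.0, -0.064, 0.998, 0.0]
wrist_force: [0.3, -1.6, -0.1]
opening: 0.649
finger_force: 0.0
```

>>> play_rows(rows=[[[0, 0, 0], [0.404, 0.677, 0], 0.3], [[0, 0, 0], [0.404, 0.677, 0], 0.3], [[0, 0, 0], [0.404, 0.677, 0], 0.3], [[0, 0, 0], [0.404, 0.677, 0], 0.3], [[0, 0, 0], [0, 0, 0], 0.3], [[0, 0, 0], [0, 0, 0], 0.3]])

```text
t: 22.37
tool_pos: [0.613, 0.2296, 0.1826]
ee_rot: [-0.0, -0.065, 0.998, 0.0]
wrist_force: [-0.5, -0.7, -0.5]
opening: 0.646
finger_force: 0.0
```

>>> play_rows(rows=[[[0, 0, 0], [0, -0.1, -0.58], 0.3], [[0, 0, 0], [0, 0, -0.58], 0.3], [[0, 0, 0], [0, 0, -0.58], 0.3], [[0, 0, 0], [0, 0, 0], -1], [[0, 0, 0], [0, 0, 0], -1], [[0, 0, 0], [0, 0, 0], -1], [[0, 0, 0], [0, 0, 0], -1], [[0, 0, 0], [0, 0, 0], -1]])

```text
t: 23.03
tool_pos: [0.6126, 0.2248, 0.1154]
ee_rot: [0.0, -0.064, 0.998, 0.002]
wrist_force: [-1.0, 5.3, -3.9]
opening: 0.169
finger_force: 29.3
```

>>> play_rows(rows=[[[0, 0, 0], [0, 0, 0], -1], [[0, 0, 0], [0, 0, 0], -1]])

```text
t: 23.2
tool_pos: [0.6126, 0.2248, 0.1154]
ee_rot: [0.0, -0.064, 0.998, 0.002]
wrist_force: [-2.5, 5.7, -4.1]
opening: 0.173
finger_force: 29.3
```

```bash
python3 - <<'E'
from h import *
s=bot.state(); p=np.array(s["tool_pos"][:2]); q=p-C; a=np.degrees(np.arctan2(q[1],q[0])); print(p,a,np.linalg.norm(q),s["wrist_force"])
arc(a,7.6,3)
E
```

```text
[0.61257381 0.22476568] 16.83149538410166 0.10935868158538438 [-2.50532574  5.72881653 -4.14723028]
[(0.039, -0.142), (0.031, -0.144), (0.023, -0.146)]
```

>>> play_rows(rows=[[[0, 0, 0], [0.039, -0.142, 0], -1], [[0, 0, 0], [0.031, -0.144, 0], -1], [[0, 0, 0], [0.023, -0.146, 0], -1], [[0, 0, 0], [0, 0, 0], -1], [[0, 0, 0], [0, 0, 0], -1]])

```text
t: 23.62
tool_pos: [0.6176, 0.2055, 0.1154]
ee_rot: [0.001, -0.063, 0.998, 0.0]
wrist_force: [1.7, 2.1, -1.5]
opening: 0.171
finger_force: 30.1
```

>>> play_rows(rows=[[[0, 0, 0], [0, 0, 0], 0.3], [[0, 0, 0], [0, 0, 0], 0.3], [[0, 0, 0], [0, 0, 0], 0.3], [[0, 0, 0], [0, 0, 0], 0.3], [[0, 0, 0], [0, 0, 0.85], 0.3], [[0, 0, 0], [0, 0, 0.85], 0.3], [[0, 0, 0], [0, 0, 0], 0.3], [[0, 0, 0], [0, 0, 0], 1]])

```text
t: 24.28
tool_pos: [0.6184, 0.2058, 0.1851]
ee_rot: [0.003, -0.063, 0.998, 0.0]
wrist_force: [-0.3, 0.7, -0.2]
opening: 0.775
finger_force: 0.0
```

```bash
python3 - <<'E'
from h import *
look()
s=bot.state(); print(s["tool_pos"],s["ee_rot"],s["t"])
E
```

```text
top posts [   5.3  -67.6   78.6 -138.2  150.6] mod72 [-2.3 -3.2 -1.  -1.8 -1. ]
  slab [ 0.5633 -0.2893] -33.9
  slab [ 0.4563 -0.0956] 7.0
  slab [ 0.3723 -0.2618] -23.8
scene posts [-138.   -64.6   74.6    6. ] mod72 [-1.6 -0.2 -5.  -1.6]
  slab [ 0.3751 -0.2599] -25.0
  slab [ 0.4585 -0.0929] 7.4
  slab [ 0.5672 -0.2881] -32.9
[0.61621567 0.20528368 0.18158702] [-2.11287682e-04 -6.31757297e-02  9.98002392e-01 -9.19679246e-05] 24.3833
```

>>> play_rows(rows=[[[0, 0, 0], [-0.453, -0.692, 0], 1], [[0, 0, 0], [-0.453, -0.692, 0], 1], [[0, 0, 0], [-0.453, -0.692, 0], 1], [[0, 0, 0], [-0.453, -0.692, 0], 1], [[0, 0, 0], [-0.453, -0.692, 0], 1], [[0, 0, 0], [-0.453, -0.692, 0], 1], [[0, 0, 0], [-0.453, -0.692, 0], 1], [[0, 0, 0], [-0.453, -0.692, 0], 1]])

```text
t: 25.05
tool_pos: [0.469, -0.0169, 0.1803]
ee_rot: [-0.002, -0.063, 0.998, 0.0]
wrist_force: [1.3, -0.2, -0.3]
opening: 1.0
finger_force: 0.0
```

>>> play_rows(rows=[[[0, 0, 0], [-0.453, -0.692, 0], 1], [[0, 0, 0], [-0.453, -0.692, 0], 1], [[0, 0, 0], [-0.453, -0.692, 0], 1], [[0, 0, 0], [0, 0, -0.7], 1], [[0, 0, 0], [0, 0, -0.7], 1], [[0, 0, 0], [0, 0, -0.7], 1], [[0, 0, 0], [0, 0, -0.7], 1], [[0, 0, 0], [0, 0, 0], 1]])

```text
t: 25.72
tool_pos: [0.4116, -0.0971, 0.0646]
ee_rot: [-0.005, -0.063, 0.998, 0.002]
wrist_force: [-1.2, -0.1, 0.4]
opening: 0.999
finger_force: 0.0
```

```bash
python3 - <<'E'
from h import *
look()
s=bot.state(); print(s["tool_pos"],s["ee_rot"],s["t"])
E
```

```text
top posts [   5.6  -68.1   79.2 -138.   150.4] mod72 [-2.  -3.7 -0.4 -1.6 -1.2]
  slab [ 0.5634 -0.2894] -34.1
  slab [ 0.3723 -0.2617] -23.8
scene posts [-138.1  149.5  -64.8   77.     6.1] mod72 [-1.7 -2.1 -0.4 -2.6 -1.5]
  slab [ 0.3748 -0.2603] -24.6
  slab [ 0.4585 -0.0929] 7.4
  slab [ 0.5674 -0.2882] -33.6
[ 0.41490738 -0.0981935   0.06876046] [-0.00239464 -0.06315428  0.99800025  0.00114112] 25.8167
```

>>> play_rows(rows=[[[0, 0, 0], [0.05, -0.03, -0.5], 1], [[0, 0, 0], [0, 0, -0.5], 1], [[0, 0, 0], [0, 0, 0], 1], [[0, 0, 0], [0, 0, 0], 1]])

```text
t: 26.15
tool_pos: [0.419, -0.1001, 0.0307]
ee_rot: [-0.0, -0.063, 0.998, 0.0]
wrist_force: [0.9, -0.1, -0.6]
opening: 1.002
finger_force: 0.0
```

>>> play_rows(rows=[[[0, 0, 0], [0, 0, 0], -1], [[0, 0, 0], [0, 0, 0], -1], [[0, 0, 0], [0, 0, 0], -1], [[0, 0, 0], [0, 0, 0], -1], [[0, 0, 0], [0, 0, 0], -1], [[0, 0, 0], [0, 0, 0], -1]], squeeze=70)

```text
t: 26.65
tool_pos: [0.4245, -0.1017, 0.0343]
ee_rot: [0.005, -0.063, 0.998, -0.002]
wrist_force: [-0.8, 2.5, 23.6]
opening: 0.144
finger_force: 11.2
```

```bash
cat >> h.py <<'E'
def ins(off, pickturn=None, d=.041):
    a=TH-90+off; s=bot.state(); p=np.array(s["tool_pos"]); e=s["ee_rot"]
    y=np.degrees(2*np.arctan2(e[2],e[1]))-90
    t=P2(a,.27+d); print("tcp",p,"tool y",y,"target",t,"delta",(t-p[:2]),"toolyaw target",TH+off, "turn",(TH+off-y+90)%180-90, "unit/10mm",(-np.array([np.cos(np.radians(a)),np.sin(np.radians(a))])/4).round(3), "home",P2(a,.105+d))
E
python3 - <<'E'
from h import *
ins(-1.4)
E
```

```text
tcp [ 0.42445125 -0.10174434  0.03425359] tool y 97.25558273380088 target [ 0.44430173 -0.11132776] delta [ 0.01985048 -0.00958341] toolyaw target -11.8 turn 70.94441726619914 unit/10mm [0.051 0.245] home [0.47804358 0.05018536]
```

>>> play_rows(rows=[[[0, 0, 0], [0, 0, 0.25], 1], [[0, 0, 0], [0, 0, 0], 1], [[0, 0, 0], [0, 0, 0], 1], [[0, 0, 0], [0, 0, 0], 1], [[0, 0, 0], [0, 0, 0], 1], [[0, 0, 0], [0, 0, 0], 1]])

```text
t: 27.15
tool_pos: [0.4185, -0.1, 0.0394]
ee_rot: [-0.001, -0.063, 0.998, 0.0]
wrist_force: [0.7, -0.2, -0.4]
opening: 0.974
finger_force: 0.0
```

```bash
python3 - <<'E'
from h import *
look(); s=bot.state(); print(s["tool_pos"],s["opening"])
E
```

```text
top posts [   6.   -67.8   79.  -138.5  150.5] mod72 [-1.6 -3.4 -0.6 -2.1 -1.1]
  slab [ 0.5629 -0.2891] -34.1
  slab [ 0.3723 -0.2617] -23.8
scene posts [-137.6  149.6  -64.8   76.8    5.9] mod72 [-1.2 -2.  -0.4 -2.8 -1.7]
  slab [ 0.3751 -0.2598] -25.0
  slab [ 0.4585 -0.093 ] 7.3
  slab [ 0.5668 -0.2883] -33.3
[ 0.41865563 -0.10005634  0.03948386] 0.9995663098980364
```

>>> play_rows(rows=[[[0, 0, 0], [-0.045, 0, -0.175], 1], [[0, 0, 0], [0, 0, -0.175], 1], [[0, 0, 0], [0, 0, 0], 1], [[0, 0, 0], [0, 0, 0], 1]])

```text
t: 27.58
tool_pos: [0.4164, -0.0999, 0.0251]
ee_rot: [-0.001, -0.063, 0.998, 0.0]
wrist_force: [0.2, -0.3, -0.1]
opening: 1.003
finger_force: 0.0
```

>>> play_rows(rows=[[[0, 0, 0], [0, 0, 0], -1], [[0, 0, 0], [0, 0, 0], -1], [[0, 0, 0], [0, 0, 0], -1], [[0, 0, 0], [0, 0, 0], -1], [[0, 0, 0], [0, 0, 0], -1], [[0, 0, 0], [0, 0, 0], -1]])

```text
t: 28.08
tool_pos: [0.4176, -0.1003, 0.0269]
ee_rot: [0.0, -0.063, 0.998, -0.0]
wrist_force: [-2.2, 1.6, 8.3]
opening: 0.623
finger_force: 71.4
```

```bash
python3 - <<'E'
from h import *
ins(-1.4)
E
```

```text
tcp [ 0.41759035 -0.10032335  0.02686918] tool y 97.25686906318708 target [ 0.44430173 -0.11132776] delta [ 0.02671137 -0.0110044 ] toolyaw target -11.8 turn 70.9431309368129 unit/10mm [0.051 0.245] home [0.47804358 0.05018536]
```

>>> play_rows(rows=[[[0, 0, 0], [0, 0, 0.4], -1], [[0, 0, 0], [0, 0, 0.5], -1], [[0, 0, 0], [0, 0, 0.5], -1], [[0, 0, 0], [0, 0, 0.45], -1], [[0, 0, 0.0717], [0.061, -0.025, 0], -1], [[0, 0, 0.0717], [0.061, -0.025, 0], -1], [[0, 0, 0.0717], [0.061, -0.025, 0], -1], [[0, 0, 0.0717], [0.061, -0.025, 0], -1]])

```text
t: 28.75
tool_pos: [0.4271, -0.1043, 0.1001]
ee_rot: [-0.0, -0.287, 0.958, -0.0]
wrist_force: [-0.6, 0.3, -1.5]
opening: 0.618
finger_force: 73.5
```

>>> play_rows(rows=[[[0, 0, 0.0717], [0.061, -0.025, 0], -1], [[0, 0, 0.0717], [0.061, -0.025, 0], -1], [[0, 0, 0.0717], [0.061, -0.025, 0], -1], [[0, 0, 0.0717], [0.061, -0.025, 0], -1], [[0, 0, 0.0717], [0.061, -0.025, 0], -1], [[0, 0, 0.0717], [0.061, -0.025, 0], -1], [[0, 0, 0.0717], [0.061, -0.025, 0], -1], [[0, 0, 0], [0, 0, -0.25], -1]])

```text
t: 29.42
tool_pos: [0.446, -0.112, 0.0913]
ee_rot: [0.001, -0.632, 0.775, -0.002]
wrist_force: [-0.2, -0.1, -1.0]
opening: 0.618
finger_force: 73.5
```

>>> play_rows(rows=[[[0, 0, 0], [0, 0, -0.25], -1], [[0, 0, 0], [0, 0, 0], -1], [[0, 0, 0], [0, 0, 0], -1]])

```text
t: 29.67
tool_pos: [0.4433, -0.1109, 0.0796]
ee_rot: [-0.001, -0.631, 0.776, 0.001]
wrist_force: [-0.0, 1.0, -1.4]
opening: 0.616
finger_force: 73.7
```

```bash
python3 - <<'E'
from h import *
ins(-1.4)
E
```

```text
tcp [ 0.44332706 -0.11094147  0.07955475] tool y 168.22667498850046 target [ 0.44430173 -0.11132776] delta [ 0.00097467 -0.00038628] toolyaw target -11.8 turn -0.026674988500474228 unit/10mm [0.051 0.245] home [0.47804358 0.05018536]
```

>>> play_rows(rows=[[[0, 0, 0], [0.025, 0, 0.06], -1], [[0, 0, 0], [0.102, 0.49, 0], -1], [[0, 0, 0], [0.102, 0.49, 0], -1], [[0, 0, 0], [0.102, 0.49, 0], -1], [[0, 0, 0], [0.102, 0.49, 0], -1], [[0, 0, 0], [0, 0, 0], -1], [[0, 0, 0], [0.051, 0.245, 0], -1], [[0, 0, 0], [0.051, 0.245, 0], -1]])

```text
t: 30.33
tool_pos: [0.4658, -0.015, 0.0829]
ee_rot: [-0.002, -0.63, 0.777, -0.002]
wrist_force: [-2.3, -26.2, -1.3]
opening: 0.62
finger_force: 73.7
```

>>> play_rows(rows=[[[0, 0, 0], [0.051, 0.245, 0], -1], [[0, 0, 0], [0.051, 0.245, 0], -1], [[0, 0, 0], [0, 0, 0], -1]])

```text
t: 30.58
tool_pos: [0.4702, 0.008, 0.0825]
ee_rot: [0.001, -0.631, 0.775, 0.0]
wrist_force: [1.3, 1.4, -3.4]
opening: 0.617
finger_force: 73.6
```

>>> play_rows(rows=[[[0, 0, 0], [0.051, 0.245, 0], -1], [[0, 0, 0], [0.051, 0.245, 0], -1], [[0, 0, 0], [0.051, 0.245, 0], -1], [[0, 0, 0], [0.025, 0.122, 0], -1], [[0, 0, 0], [0, 0, 0], -1]])

```text
t: 31.0
tool_pos: [0.4766, 0.0408, 0.0817]
ee_rot: [-0.001, -0.631, 0.776, -0.001]
wrist_force: [1.4, -4.4, -9.0]
opening: 0.617
finger_force: 74.8
```

>>> play_rows(rows=[[[0, 0, 0], [0.01, 0.05, -0.02], -1], [[0, 0, 0], [0.01, 0.05, 0], -1], [[0, 0, 0], [0, 0, 0], -1]])

```text
t: 31.25
tool_pos: [0.4775, 0.045, 0.0813]
ee_rot: [-0.0, -0.631, 0.776, 0.0]
wrist_force: [1.2, -3.4, -8.1]
opening: 0.616
finger_force: 75.0
```

>>> play_rows(rows=[[[0, 0, 0], [0.01, 0.05, -0.025], -1], [[0, 0, 0], [0.01, 0.05, 0], -1], [[0, 0, 0], [0, 0, 0], -1]])

```text
t: 31.5
tool_pos: [0.4784, 0.0494, 0.0807]
ee_rot: [0.0, -0.631, 0.776, 0.001]
wrist_force: [1.7, -0.4, -5.1]
opening: 0.612
finger_force: 75.5
```

>>> play_rows(rows=[[[0, 0, 0], [0.01, 0.05, 0], -1], [[0, 0, 0], [0.01, 0.05, 0], -1], [[0, 0, 0], [0, 0, 0], -1]])

```text
t: 31.75
tool_pos: [0.479, 0.0524, 0.0806]
ee_rot: [-0.001, -0.631, 0.776, -0.0]
wrist_force: [0.3, -4.5, -4.9]
opening: 0.613
finger_force: 75.6
```

>>> play_rows(rows=[[[0, 0, 0], [0.01, 0.05, 0], -1], [[0, 0, 0], [0.005, 0.025, 0], -1], [[0, 0, 0], [0, 0, 0], -1]])

```text
t: 32.0
tool_pos: [0.4791, 0.0527, 0.0805]
ee_rot: [-0.003, -0.63, 0.776, -0.003]
wrist_force: [-2.0, -13.1, -2.4]
opening: 0.617
finger_force: 75.9
```

>>> play_rows(rows=[[[0, 0, 0], [0, 0, 0], 0.7], [[0, 0, 0], [0, 0, 0], 0.7], [[0, 0, 0], [0, 0, 0], 0.7], [[0, 0, 0], [0, 0, 0], 0.7], [[0, 0, 0], [0, 0, 0.6], 0.7], [[0, 0, 0], [0, 0, 0.7], 0.7], [[0, 0, 0], [0, 0, 0.7], 0.7], [[0, 0, 0], [0, 0, 0.6], 0.7]])

```text
t: 32.67
tool_pos: [0.4801, 0.0562, 0.1866]
ee_rot: [0.001, -0.631, 0.776, -0.0]
wrist_force: [0.3, 1.1, 0.4]
opening: 0.853
finger_force: 0.0
```

>>> play_rows(rows=[[[0, 0, -0.0778], [0, -0.6, 0], 0.7], [[0, 0, -0.0778], [0, -0.6, 0], 0.7], [[0, 0, -0.0778], [0, -0.6, 0], 0.5], [[0, 0, -0.0778], [0, -0.6, 0], 0.5], [[0, 0, -0.0778], [0, 0, 0], 0.5], [[0, 0, -0.0778], [0, 0, 0], 0.3]])

```text
t: 33.17
tool_pos: [0.4802, -0.0412, 0.185]
ee_rot: [0.001, -0.307, 0.952, 0.0]
wrist_force: [-0.2, 0.1, 0.0]
opening: 0.649
finger_force: 0.0
```

```bash
python3 - <<'E'
from h import *
look(); homed()
s=bot.state(); print(s["tool_pos"],s["ee_rot"],s["t"])
E
```

```text
top posts [  7.4  80.6 152.8] mod72 [-0.2  1.   1.2]
  slab [ 0.5631 -0.2893] -33.7
  slab [ 0.3723 -0.2619] -23.7
scene posts [-136.   151.   -63.5   78.4    7.7] mod72 [ 0.4 -0.6  0.9 -1.2  0.1]
  slab [ 0.3758 -0.2603] -25.0
  slab [ 0.5674 -0.2884] -33.5
slab r range [0.0545 0.1566] l [-0.0279  0.0246] z 0.0619 481
slopes [-0.006  0.01   0.063]
[ 0.47999824 -0.04015823  0.18483218] [ 4.15982355e-04 -3.12217210e-01  9.50010632e-01  1.99856859e-04] 33.3167
```

>>> play_rows(rows=[[[0, 0, -0.0778], [0.314, 0.559, 0], 0.3], [[0, 0, -0.0778], [0.314, 0.559, 0], 0.3], [[0, 0, -0.0778], [0.314, 0.559, 0], 0.3], [[0, 0, -0.0778], [0.314, 0.559, 0], 0.3], [[0, 0, -0.0778], [0.314, 0.559, 0], 0.3], [[0, 0, -0.0778], [0.314, 0.559, 0], 0.3], [[0, 0, 0], [0, 0, 0], 0.3], [[0, 0, 0], [0, 0, 0], 0.3]])

```text
t: 33.98
tool_pos: [0.5554, 0.0953, 0.1844]
ee_rot: [0.0, 0.047, 0.999, 0.0]
wrist_force: [-0.8, -1.3, -0.5]
opening: 0.651
finger_force: 0.0
```

>>> play_rows(rows=[[[0, 0, 0], [0, 0, -0.6], 0.3], [[0, 0, 0], [0, 0, -0.6], 0.3], [[0, 0, 0], [0, 0, -0.6], 0.3], [[0, 0, 0], [0, 0, 0], 0.3], [[0, 0, 0], [0, 0, 0], 0.3]])

```text
t: 34.4
tool_pos: [0.5532, 0.0931, 0.1117]
ee_rot: [-0.002, 0.05, 0.999, -0.0]
wrist_force: [0.6, 0.1, 0.0]
opening: 0.65
finger_force: 0.0
```

>>> play_rows(rows=[[[0, 0, 0], [0.05, 0.02, 0], -1], [[0, 0, 0], [0, 0, 0], -1], [[0, 0, 0], [0, 0, 0], -1], [[0, 0, 0], [0, 0, 0], -1], [[0, 0, 0], [0, 0, 0], -1], [[0, 0, 0], [0, 0, 0], -1], [[0, 0, 0], [0, 0, 0], -1]], squeeze=45)

```text
t: 34.98
tool_pos: [0.5586, 0.0945, 0.1144]
ee_rot: [0.002, 0.05, 0.999, 0.0]
wrist_force: [-1.6, -0.8, 6.1]
opening: 0.165
finger_force: 44.0
```

>>> play_rows(rows=[[[0, 0, 0.0667], [0.253, 0.138, 0], -1], [[0, 0, 0.0667], [0.237, 0.163, 0], -1], [[0, 0, 0.0667], [0.219, 0.187, 0], -1], [[0, 0, 0.0667], [0.198, 0.209, 0], -1], [[0, 0, 0.0667], [0.175, 0.229, 0], -1], [[0, 0, 0.0667], [0.15, 0.246, 0], -1], [[0, 0, 0.0667], [0.123, 0.26, 0], -1], [[0, 0, 0.0667], [0.096, 0.272, 0], -1]])

```text
t: 35.65
tool_pos: [0.6151, 0.1645, 0.1144]
ee_rot: [0.001, -0.363, 0.932, 0.001]
wrist_force: [-5.3, 2.5, 9.9]
opening: 0.166
finger_force: 44.8
```

>>> play_rows(rows=[[[0, 0, 0.0667], [0.067, 0.28, 0], -1], [[0, 0, 0.0667], [0.037, 0.285, 0], -1], [[0, 0, 0.0667], [0.007, 0.288, 0], -1], [[0, 0, 0.0667], [-0.023, 0.287, 0], -1], [[0, 0, 0], [0, 0, 0], -1], [[0, 0, 0], [0, 0, 0], -1], [[0, 0, 0], [0, 0, 0], -1]])

```text
t: 36.23
tool_pos: [0.6176, 0.2119, 0.1144]
ee_rot: [0.002, -0.547, 0.837, 0.003]
wrist_force: [-5.3, 7.0, 8.2]
opening: 0.161
finger_force: 44.7
```

>>> play_rows(rows=[[[0, 0, 0], [0, 0, 0], 0.3], [[0, 0, 0], [0, 0, 0], 0.3], [[0, 0, 0], [0, 0, 0], 0.3], [[0, 0, 0], [0, 0, 0], 0.3], [[0, 0, 0], [0, 0, 0.8], 0.3], [[0, 0, 0], [0, 0, 0.8], 0.3], [[0, 0, 0], [0, 0, 0], 0.3]])

```text
t: 36.82
tool_pos: [0.6221, 0.2087, 0.1832]
ee_rot: [0.005, -0.546, 0.838, -0.002]
wrist_force: [0.2, 1.1, 1.4]
opening: 0.655
finger_force: 0.0
```

```bash
python3 - <<'E'
from h import *
look()
s=bot.state(); print(s["tool_pos"],s["ee_rot"],s["t"])
E
```

```text
top posts [  7.3 -66.1  81.  152.3] mod72 [-0.3 -1.7  1.4  0.7]
  slab [ 0.5633 -0.289 ] -33.5
  slab [ 0.3723 -0.2617] -23.8
scene posts [-135.8   78.7  -63.2    6.9] mod72 [ 0.6 -0.9  1.2 -0.7]
  slab [ 0.3751 -0.26  ] -25.0
  slab [ 0.567  -0.2882] -33.7
[0.6203049  0.20834239 0.17844043] [ 1.95751697e-03 -5.46211252e-01  8.37644820e-01 -7.69617611e-04] 36.9167
```

>>> play_rows(rows=[[[0, 0, -0.0773], [-0.348, -0.81, 0], 1], [[0, 0, -0.0773], [-0.348, -0.81, 0], 1], [[0, 0, -0.0773], [-0.348, -0.81, 0], 1], [[0, 0, -0.0773], [-0.348, -0.81, 0], 1], [[0, 0, -0.0773], [-0.348, -0.81, 0], 1], [[0, 0, -0.0773], [-0.348, -0.81, 0], 1], [[0, 0, -0.0773], [-0.348, -0.81, 0], 1], [[0, 0, -0.0773], [-0.348, -0.81, 0], 1]])

```text
t: 37.58
tool_pos: [0.5053, -0.0522, 0.1751]
ee_rot: [-0.001, -0.089, 0.996, 0.0]
wrist_force: [0.5, -0.8, -0.0]
opening: 1.001
finger_force: 0.0
```

>>> play_rows(rows=[[[0, 0, -0.0773], [-0.348, -0.81, 0], 1], [[0, 0, -0.0773], [-0.348, -0.81, 0], 1], [[0, 0, -0.0773], [-0.348, -0.81, 0], 1], [[0, 0, -0.0773], [-0.348, -0.81, 0], 1], [[0, 0, -0.0773], [-0.348, -0.81, 0], 1], [[0, 0, 0], [-0.348, -0.81, 0], 1], [[0, 0, 0], [-0.348, -0.81, 0], 1], [[0, 0, 0], [0, 0, 0], 1]])

```text
t: 38.25
tool_pos: [0.4072, -0.2825, 0.1753]
ee_rot: [-0.001, 0.213, 0.977, -0.001]
wrist_force: [0.8, -0.3, -0.4]
opening: 1.001
finger_force: 0.0
```

>>> play_rows(rows=[[[0, 0, 0], [0, 0, -0.7], 1], [[0, 0, 0], [0, 0, -0.7], 1], [[0, 0, 0], [0, 0, -0.7], 1], [[0, 0, 0], [0, 0, -0.7], 1], [[0, 0, 0], [0, 0, 0], 1], [[0, 0, 0], [0, 0, 0], 1]])

```text
t: 38.75
tool_pos: [0.4079, -0.2757, 0.0627]
ee_rot: [-0.003, 0.21, 0.978, 0.002]
wrist_force: [-0.6, 0.7, 0.5]
opening: 1.0
finger_force: 0.0
```

```bash
python3 - <<'E'
from h import *
look()
s=bot.state(); e=s["ee_rot"]; print(s["tool_pos"],"y",np.degrees(2*np.arctan2(e[2],e[1]))-90)
E
```

```text
top posts [  7.5 -65.1  81.3 152.1] mod72 [-0.1 -0.7  1.7  0.5]
  slab [ 0.5632 -0.2893] -34.1
  slab [ 0.3182 -0.5469] 33.6
scene posts [-136.   151.2   78.4  -63.     7.4] mod72 [ 0.4 -0.4 -1.2  1.4 -0.2]
  slab [ 0.5672 -0.288 ] -33.3
[ 0.41034248 -0.27785053  0.06546205] y 65.80530112283682
```

>>> play_rows(rows=[[[0, 0, 0], [0.02, 0, -0.5], 1], [[0, 0, 0], [0, 0, -0.5], 1], [[0, 0, 0], [0, 0, 0], 1], [[0, 0, 0], [0, 0, 0], 1], [[0, 0, 0], [0, 0, 0], 1]])

```text
t: 39.27
tool_pos: [0.4117, -0.2785, 0.0263]
ee_rot: [0.001, 0.21, 0.978, -0.001]
wrist_force: [-0.0, -0.5, 0.5]
opening: 0.998
finger_force: 0.0
```

>>> play_rows(rows=[[[0, 0, 0], [0, 0, -0.01], -1], [[0, 0, 0], [0, 0, 0], -1], [[0, 0, 0], [0, 0, 0], -1], [[0, 0, 0], [0, 0, 0], -1], [[0, 0, 0], [0, 0, 0], -1], [[0, 0, 0], [0, 0, 0], -1]], squeeze=70)

```text
t: 39.77
tool_pos: [0.4115, -0.2786, 0.0259]
ee_rot: [0.001, 0.21, 0.978, -0.001]
wrist_force: [-1.2, 0.0, 10.3]
opening: 0.628
finger_force: 71.2
```

```bash
python3 - <<'E'
from h import *
print(bot.state()["opening"]); ins(0)
E
```

```text
0.6277856466500144
tcp [ 0.41147059 -0.27855401  0.02594234] tool y 65.8092405881086 target [ 0.45175855 -0.11279073] delta [0.04028795 0.16576328] toolyaw target -10.4 turn -76.2092405881086 unit/10mm [0.045 0.246] home [0.4815442  0.04949857]
```

>>> play_rows(rows=[[[0, 0, 0], [0, 0, 0.4], -1], [[0, 0, 0], [0, 0, 0.5], -1], [[0, 0, 0], [0, 0, 0.5], -1], [[0, 0, 0], [0, 0, 0.5], -1], [[0, 0, -0.077], [0.0916, 0.377, 0], -1], [[0, 0, -0.077], [0.0916, 0.377, 0], -1], [[0, 0, -0.077], [0.0916, 0.377, 0], -1], [[0, 0, -0.077], [0.0916, 0.377, 0], -1]])

```text
t: 40.43
tool_pos: [0.4252, -0.2167, 0.1004]
ee_rot: [0.0, 0.441, 0.898, 0.0]
wrist_force: [-0.5, -0.2, -1.7]
opening: 0.619
finger_force: 74.0
```

>>> play_rows(rows=[[[0, 0, -0.077], [0.0916, 0.377, 0], -1], [[0, 0, -0.077], [0.0916, 0.377, 0], -1], [[0, 0, -0.077], [0.0916, 0.377, 0], -1], [[0, 0, -0.077], [0.0916, 0.377, 0], -1], [[0, 0, -0.077], [0.0916, 0.377, 0], -1], [[0, 0, -0.077], [0.0916, 0.377, 0], -1], [[0, 0, -0.077], [0.0916, 0.377, 0], -1], [[0, 0, 0], [0, 0, -0.2], -1]])

```text
t: 41.1
tool_pos: [0.452, -0.1099, 0.0932]
ee_rot: [0.0, 0.769, 0.64, 0.001]
wrist_force: [1.2, 0.1, -2.4]
opening: 0.621
finger_force: 74.0
```

>>> play_rows(rows=[[[0, 0, 0], [0, 0, -0.2], -1], [[0, 0, 0], [0, 0, 0], -1], [[0, 0, 0], [0, 0, 0], -1]])

```text
t: 41.35
tool_pos: [0.4499, -0.112, 0.0833]
ee_rot: [-0.001, 0.768, 0.64, -0.001]
wrist_force: [-0.5, 0.7, -2.3]
opening: 0.619
finger_force: 74.0
```

```bash
python3 - <<'E'
from h import *
ins(0)
E
```

```text
tcp [ 0.44989739 -0.11202439  0.08328069] tool y -10.412869971468751 target [ 0.45175855 -0.11279073] delta [ 0.00186115 -0.00076634] toolyaw target -10.4 turn 0.012869971468745689 unit/10mm [0.045 0.246] home [0.4815442  0.04949857]
```

>>> play_rows(rows=[[[0, 0, 0], [0.045, 0, -0.045], -1], [[0, 0, 0], [0.09, 0.492, 0], -1], [[0, 0, 0], [0.09, 0.492, 0], -1], [[0, 0, 0], [0.09, 0.492, 0], -1], [[0, 0, 0], [0, 0, 0], -1], [[0, 0, 0], [0.045, 0.246, 0], -1], [[0, 0, 0], [0.045, 0.246, 0], -1], [[0, 0, 0], [0, 0, 0], -1]])

```text
t: 42.02
tool_pos: [0.4675, -0.032, 0.0824]
ee_rot: [-0.0, 0.768, 0.64, 0.0]
wrist_force: [0.1, 1.2, -2.5]
opening: 0.624
finger_force: 74.0
```

>>> play_rows(rows=[[[0, 0, 0], [0.045, 0.246, 0], -1], [[0, 0, 0], [0.045, 0.246, 0], -1], [[0, 0, 0], [0, 0, 0], -1]])

```text
t: 42.27
tool_pos: [0.4709, -0.0123, 0.0822]
ee_rot: [-0.0, 0.768, 0.64, 0.0]
wrist_force: [0.4, 1.7, -3.3]
opening: 0.622
finger_force: 73.9
```

>>> play_rows(rows=[[[0, 0, 0], [0.045, 0.246, 0], -1], [[0, 0, 0], [0.045, 0.246, 0], -1], [[0, 0, 0], [0.045, 0.246, 0], -1], [[0, 0, 0], [0.045, 0.246, 0], -1], [[0, 0, 0], [0.045, 0.246, 0], -1], [[0, 0, 0], [0, 0, 0], -1]])

```text
t: 42.77
tool_pos: [0.4788, 0.0373, 0.0811]
ee_rot: [-0.001, 0.768, 0.64, -0.001]
wrist_force: [1.3, -1.4, -14.1]
opening: 0.615
finger_force: 75.6
```

>>> play_rows(rows=[[[0, 0, 0], [0.009, 0.049, -0.025], -1], [[0, 0, 0], [0.009, 0.049, 0], -1], [[0, 0, 0], [0.009, 0.049, 0], -1], [[0, 0, 0], [0.009, 0.049, 0], -1], [[0, 0, 0], [0, 0, 0], -1]])

```text
t: 43.18
tool_pos: [0.4799, 0.0422, 0.0805]
ee_rot: [0.001, 0.769, 0.639, -0.002]
wrist_force: [-1.7, -6.7, -10.9]
opening: 0.619
finger_force: 76.1
```

>>> play_rows(rows=[[[0, 0, 0], [0, 0, -0.04], -1], [[0, 0, 0], [0.009, 0.049, 0], -1], [[0, 0, 0], [0.009, 0.049, 0], -1], [[0, 0, 0], [0, 0, 0], -1]])

```text
t: 43.52
tool_pos: [0.4822, 0.048, 0.0799]
ee_rot: [0.0, 0.768, 0.64, 0.0]
wrist_force: [-1.1, -1.0, -8.6]
opening: 0.621
finger_force: 76.7
```

>>> play_rows(rows=[[[0, 0, 0], [0.009, 0.049, 0], -1], [[0, 0, 0], [0, 0, 0], -1], [[0, 0, 0], [0, 0, 0], -1]])

```text
t: 43.77
tool_pos: [0.4822, 0.0488, 0.0798]
ee_rot: [0.001, 0.769, 0.64, -0.001]
wrist_force: [-1.6, -5.5, -6.5]
opening: 0.619
finger_force: 76.8
```

>>> play_rows(rows=[[[0, 0, 0], [0.009, 0.049, 0], -1], [[0, 0, 0], [0.009, 0.049, 0], -1], [[0, 0, 0], [0, 0, 0], -1]])

```text
t: 44.02
tool_pos: [0.482, 0.0494, 0.0797]
ee_rot: [0.004, 0.769, 0.639, -0.004]
wrist_force: [-4.0, -15.2, -4.9]
opening: 0.623
finger_force: 77.1
```

>>> play_rows(rows=[[[0, 0, 0], [0, 0, 0], 0.7], [[0, 0, 0], [0, 0, 0], 0.7], [[0, 0, 0], [0, 0, 0], 0.7], [[0, 0, 0], [0, 0, 0], 0.7], [[0, 0, 0], [0, 0, 0.6], 0.7], [[0, 0, 0], [0, 0, 0.7], 0.7], [[0, 0, 0], [0, 0, 0.7], 0.7], [[0, 0, 0], [0, 0, 0.6], 0.7]])

```text
t: 44.68
tool_pos: [0.4838, 0.0541, 0.1861]
ee_rot: [0.0, 0.768, 0.64, 0.001]
wrist_force: [1.1, 0.4, 0.4]
opening: 0.851
finger_force: 0.0
```

>>> play_rows(rows=[[[0, 0, 0], [0, -0.6, 0], 0.7], [[0, 0, 0], [0, -0.6, 0], 0.7], [[0, 0, 0], [0, -0.6, 0], 0.5], [[0, 0, 0], [0, -0.6, 0], 0.3], [[0, 0, 0], [0, 0, 0], 0.3]])

```text
t: 45.1
tool_pos: [0.4842, -0.0455, 0.1846]
ee_rot: [0.002, 0.77, 0.639, 0.001]
wrist_force: [0.9, -1.1, -0.3]
opening: 0.653
finger_force: 0.0
```

```bash
python3 - <<'E'
from h import *
look(); homed()
s=bot.state(); print(s["tool_pos"],s["ee_rot"],s["t"])
E
```

```text
top posts [  7.   81.  152.7] mod72 [-0.6  1.4  1.1]
  slab [ 0.5637 -0.2895] -33.7
scene posts [-136.1  151.2  -63.5   79.1    7.4] mod72 [ 0.3 -0.4  0.9 -0.5 -0.2]
  slab [ 0.5672 -0.2879] -33.7
slab r range [0.055  0.1559] l [-0.0246  0.0277] z 0.0619 472
slopes [ 0.002 -0.005  0.062]
[ 0.48330777 -0.04208029  0.18409791] [-3.63414370e-05  7.68510750e-01  6.39836552e-01  6.42506934e-04] 45.25
```

Homed. On to the next turn: from (.4833,-.0421) to the post at (.5554,.0939).

>>> play_rows(rows=[[[0, 0, 0], [0.3, 0.567, 0], 0.3], [[0, 0, 0], [0.3, 0.567, 0], 0.3], [[0, 0, 0], [0.3, 0.567, 0], 0.3], [[0, 0, 0], [0.3, 0.567, 0], 0.3], [[0, 0, 0], [0.3, 0.567, 0], 0.3], [[0, 0, 0], [0.3, 0.567, 0], 0.3], [[0, 0, 0], [0, 0, 0], 0.3], [[0, 0, 0], [0, 0, 0], 0.3]])

```text
t: 45.92
tool_pos: [0.5551, 0.0958, 0.1837]
ee_rot: [-0.0, 0.767, 0.641, 0.0]
wrist_force: [0.0, 0.1, -0.1]
opening: 0.65
finger_force: 0.0
```

>>> play_rows(rows=[[[0, 0, 0], [0, 0, -0.6], 0.3], [[0, 0, 0], [0, 0, -0.6], 0.3], [[0, 0, 0], [0, 0, -0.6], 0.3], [[0, 0, 0], [0, 0, 0], 0.3], [[0, 0, 0], [0, 0, 0], 0.3], [[0, 0, 0], [0, 0, 0], 0.3]])

```text
t: 46.42
tool_pos: [0.5553, 0.0933, 0.113]
ee_rot: [0.0, 0.769, 0.64, 0.0]
wrist_force: [0.2, 1.1, -0.4]
opening: 0.653
finger_force: 0.0
```

>>> play_rows(rows=[[[0, 0, 0], [0, 0, 0], -1], [[0, 0, 0], [0, 0, 0], -1], [[0, 0, 0], [0, 0, 0], -1], [[0, 0, 0], [0, 0, 0], -1], [[0, 0, 0], [0, 0, 0], -1], [[0, 0, 0], [0, 0, 0], -1], [[0, 0, 0], [0, 0, 0], -1]], squeeze=45)

```text
t: 47.0
tool_pos: [0.5546, 0.0938, 0.1131]
ee_rot: [-0.0, 0.768, 0.64, 0.0]
wrist_force: [-5.6, 0.3, 7.8]
opening: 0.167
finger_force: 43.8
```

>>> play_rows(rows=[[[0, 0, 0.0667], [0.253, 0.138, 0], -1], [[0, 0, 0.0667], [0.237, 0.163, 0], -1], [[0, 0, 0.0667], [0.219, 0.187, 0], -1], [[0, 0, 0.0667], [0.198, 0.209, 0], -1], [[0, 0, 0.0667], [0.175, 0.229, 0], -1], [[0, 0, 0.0667], [0.15, 0.246, 0], -1], [[0, 0, 0.0667], [0.123, 0.26, 0], -1], [[0, 0, 0.0667], [0.096, 0.272, 0], -1]])

```text
t: 47.67
tool_pos: [0.6134, 0.1626, 0.1131]
ee_rot: [0.0, 0.439, 0.898, 0.001]
wrist_force: [-4.3, 1.5, 5.7]
opening: 0.166
finger_force: 44.2
```

>>> play_rows(rows=[[[0, 0, 0.0667], [0.067, 0.28, 0], -1], [[0, 0, 0.0667], [0.037, 0.285, 0], -1], [[0, 0, 0.0667], [0.007, 0.288, 0], -1], [[0, 0, 0.0667], [-0.023, 0.287, 0], -1], [[0, 0, 0], [0, 0, 0], -1], [[0, 0, 0], [0, 0, 0], -1], [[0, 0, 0], [0, 0, 0], -1]])

```text
t: 48.25
tool_pos: [0.617, 0.208, 0.1132]
ee_rot: [0.001, 0.246, 0.969, 0.001]
wrist_force: [-2.0, 2.1, 5.5]
opening: 0.165
finger_force: 44.5
```

>>> play_rows(rows=[[[0, 0, 0], [0, 0, 0], 0.3], [[0, 0, 0], [0, 0, 0], 0.3], [[0, 0, 0], [0, 0, 0], 0.3], [[0, 0, 0], [0, 0, 0], 0.3], [[0, 0, 0], [0, 0, 0.8], 0.3], [[0, 0, 0], [0, 0, 0.8], 0.3], [[0, 0, 0], [0, 0, 0], 0.3]])

```text
t: 48.83
tool_pos: [0.6199, 0.2078, 0.1824]
ee_rot: [0.004, 0.246, 0.969, 0.002]
wrist_force: [1.1, 0.7, 0.4]
opening: 0.65
finger_force: 0.0
```

```bash
python3 - <<'E'
from h import *
look()
s=bot.state(); e=s["ee_rot"];print(s["tool_pos"],"y",np.degrees(2*np.arctan2(e[2],e[1]))-90,s["t"])
E
```

```text
top posts [ -66.    80.6 -136.1  152.4] mod72 [-1.6  1.   0.3  0.8]
  slab [ 0.5632 -0.2893] -34.1
scene posts [-135.8  -62.9    7.6] mod72 [ 0.6  1.5 -0. ]
  slab [ 0.5677 -0.2879] -33.7
[0.61809899 0.20738416 0.17762496] y 61.571840373997986 48.9333
```

>>> play_rows(rows=[[[0, 0, -0.058], [-0.033, -0.926, 0], 1], [[0, 0, 0], [-0.033, -0.926, 0], 1], [[0, 0, 0], [-0.033, -0.926, 0], 1], [[0, 0, 0], [-0.033, -0.926, 0], 1], [[0, 0, 0], [-0.033, -0.926, 0], 1], [[0, 0, 0], [-0.033, -0.926, 0], 1], [[0, 0, 0], [-0.033, -0.926, 0], 1], [[0, 0, 0], [-0.033, -0.926, 0], 1]])

```text
t: 49.6
tool_pos: [0.6047, -0.0906, 0.1741]
ee_rot: [-0.001, 0.289, 0.957, -0.0]
wrist_force: [1.0, 0.2, 1.0]
opening: 1.002
finger_force: 0.0
```

>>> play_rows(rows=[[[0, 0, 0], [-0.033, -0.926, 0], 1], [[0, 0, 0], [-0.033, -0.926, 0], 1], [[0, 0, 0], [-0.033, -0.926, 0], 1], [[0, 0, 0], [-0.033, -0.926, 0], 1], [[0, 0, 0], [-0.033, -0.926, 0], 1], [[0, 0, 0], [-0.033, -0.926, 0], 1], [[0, 0, 0], [0, 0, 0], 1], [[0, 0, 0], [0, 0, 0], 1]])

```text
t: 50.27
tool_pos: [0.5968, -0.3132, 0.1736]
ee_rot: [-0.001, 0.291, 0.957, 0.0]
wrist_force: [-0.4, 1.0, -1.1]
opening: 1.001
finger_force: 0.0
```

>>> play_rows(rows=[[[0, 0, 0], [0, 0, -0.7], 1], [[0, 0, 0], [0, 0, -0.7], 1], [[0, 0, 0], [0, 0, -0.7], 1], [[0, 0, 0], [0, 0, -0.7], 1], [[0, 0, 0], [0, 0, 0], 1], [[0, 0, 0], [0, 0, 0], 1], [[0, 0, 0], [0, 0, 0], 1]])

```text
t: 50.85
tool_pos: [0.5986, -0.3106, 0.0648]
ee_rot: [0.0, 0.289, 0.957, 0.0]
wrist_force: [-0.9, 0.1, -0.1]
opening: 1.005
finger_force: 0.0
```

```bash
python3 - <<'E'
from h import *
look()
s=bot.state(); e=s["ee_rot"]; print(s["tool_pos"],"y",np.degrees(2*np.arctan2(e[2],e[1]))-90)
E
```

```text
top posts [  6.9 -65.5  81.  152.3] mod72 [-0.7 -1.1  1.4  0.7]
scene posts [-136.2  151.2   78.8  -63.2    7.5] mod72 [ 0.2 -0.4 -0.8  1.2 -0.1]
[ 0.59973054 -0.3117285   0.06626772] y 56.41648725092807
```

>>> play_rows(rows=[[[0, 0, 0], [0, 0, -0.5], 1], [[0, 0, 0], [0, 0, -0.51], 1], [[0, 0, 0], [0, 0, 0], 1], [[0, 0, 0], [0, 0, 0], 1], [[0, 0, 0], [0, 0, 0], 1]])

```text
t: 51.37
tool_pos: [0.5991, -0.3119, 0.0253]
ee_rot: [0.001, 0.289, 0.957, -0.0]
wrist_force: [0.3, 0.3, 0.5]
opening: 0.996
finger_force: 0.0
```

>>> play_rows(rows=[[[0, 0, 0], [0, 0, 0], -1], [[0, 0, 0], [0, 0, 0], -1], [[0, 0, 0], [0, 0, 0], -1], [[0, 0, 0], [0, 0, 0], -1], [[0, 0, 0], [0, 0, 0], -1], [[0, 0, 0], [0, 0, 0], -1]], squeeze=70)

```text
t: 51.87
tool_pos: [0.5993, -0.312, 0.0255]
ee_rot: [0.002, 0.289, 0.957, -0.0]
wrist_force: [-1.3, 1.0, 6.6]
opening: 0.625
finger_force: 73.5
```

```bash
python3 - <<'E'
from h import *
print(bot.state()["opening"]); ins(0)
E
```

```text
0.6245582227374066
tcp [ 0.59926497 -0.31204845  0.02549539] tool y 56.386203597472246 target [ 0.45175855 -0.11279073] delta [-0.14750642  0.19925772] toolyaw target -10.4 turn -66.78620359747225 unit/10mm [0.045 0.246] home [0.4815442  0.04949857]
```

>>> play_rows(rows=[[[0, 0, 0], [0, 0, 0.4], -1], [[0, 0, 0], [0, 0, 0.5], -1], [[0, 0, 0], [0, 0, 0.5], -1], [[0, 0, 0], [0, 0, 0.5], -1], [[0, 0, -0.0742], [-0.369, 0.498, 0], -1], [[0, 0, -0.0742], [-0.369, 0.498, 0], -1], [[0, 0, -0.0742], [-0.369, 0.498, 0], -1], [[0, 0, -0.0742], [-0.369, 0.498, 0], -1]])

```text
t: 52.53
tool_pos: [0.5383, -0.2308, 0.0995]
ee_rot: [0.0, 0.505, 0.863, 0.0]
wrist_force: [0.5, 0.9, -2.8]
opening: 0.622
finger_force: 73.9
```

>>> play_rows(rows=[[[0, 0, -0.0742], [-0.369, 0.498, 0], -1], [[0, 0, -0.0742], [-0.369, 0.498, 0], -1], [[0, 0, -0.0742], [-0.369, 0.498, 0], -1], [[0, 0, -0.0742], [-0.369, 0.498, 0], -1], [[0, 0, -0.0742], [-0.369, 0.498, 0], -1], [[0, 0, -0.0742], [-0.369, 0.498, 0], -1], [[0, 0, 0], [0, 0, -0.25], -1], [[0, 0, 0], [0, 0, -0.25], -1]])

```text
t: 53.2
tool_pos: [0.4496, -0.1109, 0.0797]
ee_rot: [0.0, 0.768, 0.641, 0.0]
wrist_force: [0.4, -0.3, -2.7]
opening: 0.624
finger_force: 73.9
```

>>> play_rows(rows=[[[0, 0, 0], [0, 0, 0], -1], [[0, 0, 0], [0, 0, 0], -1]])

```text
t: 53.37
tool_pos: [0.45, -0.1118, 0.0793]
ee_rot: [-0.0, 0.768, 0.64, -0.0]
wrist_force: [-0.1, 0.3, -1.8]
opening: 0.624
finger_force: 74.0
```

```bash
python3 - <<'E'
from h import *
ins(0)
E
```

```text
tcp [ 0.44999354 -0.11183511  0.07928945] tool y -10.39159824656295 target [ 0.45175855 -0.11279073] delta [ 0.00176501 -0.00095562] toolyaw target -10.4 turn -0.008401753437055959 unit/10mm [0.045 0.246] home [0.4815442  0.04949857]
```

z +2 mm, x +1.8 mm, then in.

>>> play_rows(rows=[[[0, 0, 0], [0.045, 0, 0.045], -1], [[0, 0, 0], [0.09, 0.492, 0], -1], [[0, 0, 0], [0.09, 0.492, 0], -1], [[0, 0, 0], [0.09, 0.492, 0], -1], [[0, 0, 0], [0, 0, 0], -1], [[0, 0, 0], [0.045, 0.246, 0], -1], [[0, 0, 0], [0.045, 0.246, 0], -1], [[0, 0, 0], [0, 0, 0], -1]])

```text
t: 54.03
tool_pos: [0.4673, -0.0322, 0.0815]
ee_rot: [-0.0, 0.768, 0.641, 0.001]
wrist_force: [0.1, -0.8, -2.3]
opening: 0.618
finger_force: 74.1
```

>>> play_rows(rows=[[[0, 0, 0], [0.045, 0.246, 0], -1], [[0, 0, 0], [0.045, 0.246, 0], -1], [[0, 0, 0], [0, 0, 0], -1]])

```text
t: 54.28
tool_pos: [0.4705, -0.0127, 0.0811]
ee_rot: [-0.0, 0.768, 0.64, 0.0]
wrist_force: [0.5, 1.0, -3.6]
opening: 0.621
finger_force: 74.0
```

>>> play_rows(rows=[[[0, 0, 0], [0.045, 0.246, 0], -1], [[0, 0, 0], [0.045, 0.246, 0], -1], [[0, 0, 0], [0.045, 0.246, -0.02], -1], [[0, 0, 0], [0.045, 0.246, -0.02], -1], [[0, 0, 0], [0.045, 0.246, -0.02], -1], [[0, 0, 0], [0, 0, 0], -1]])

```text
t: 54.78
tool_pos: [0.4797, 0.0379, 0.0787]
ee_rot: [-0.001, 0.767, 0.641, 0.001]
wrist_force: [0.2, 0.9, -3.0]
opening: 0.622
finger_force: 74.2
```

>>> play_rows(rows=[[[0, 0, 0], [0.009, 0.049, -0.02], -1], [[0, 0, 0], [0.009, 0.049, 0], -1], [[0, 0, 0], [0.009, 0.049, 0], -1], [[0, 0, 0], [0.009, 0.049, 0], -1], [[0, 0, 0], [0, 0, 0], -1]])

```text
t: 55.2
tool_pos: [0.4809, 0.0435, 0.0781]
ee_rot: [0.0, 0.768, 0.64, 0.0]
wrist_force: [0.0, -0.2, -1.9]
opening: 0.62
finger_force: 74.3
```

>>> play_rows(rows=[[[0, 0, 0], [0.009, 0.049, 0], -1], [[0, 0, 0], [0.009, 0.049, 0], -1], [[0, 0, 0], [0, 0, 0], -1]])

```text
t: 55.45
tool_pos: [0.4816, 0.0475, 0.078]
ee_rot: [0.0, 0.768, 0.64, 0.0]
wrist_force: [0.3, -0.0, -1.7]
opening: 0.625
finger_force: 74.3
```

>>> play_rows(rows=[[[0, 0, 0], [0.009, 0.049, 0], -1], [[0, 0, 0], [0.005, 0.025, 0], -1], [[0, 0, 0], [0, 0, 0], -1]])

```text
t: 55.7
tool_pos: [0.4821, 0.0504, 0.078]
ee_rot: [0.0, 0.768, 0.64, -0.0]
wrist_force: [0.3, -0.3, -2.2]
opening: 0.62
finger_force: 74.3
```

>>> play_rows(rows=[[[0, 0, 0], [0.009, 0.049, 0], -1], [[0, 0, 0], [0.005, 0.025, 0], -1], [[0, 0, 0], [0, 0, 0], -1]])

```text
t: 55.95
tool_pos: [0.4819, 0.0508, 0.0777]
ee_rot: [0.002, 0.769, 0.639, -0.003]
wrist_force: [-1.1, -7.6, -1.3]
opening: 0.625
finger_force: 74.4
```

>>> play_rows(rows=[[[0, 0, 0], [0.005, 0.025, 0], -1], [[0, 0, 0], [0.005, 0.025, 0], -1], [[0, 0, 0], [0, 0, 0], -1]])

```text
t: 56.2
tool_pos: [0.4818, 0.051, 0.0776]
ee_rot: [0.003, 0.769, 0.639, -0.004]
wrist_force: [-2.9, -13.8, -0.5]
opening: 0.621
finger_force: 74.4
```

Home. Release, lift, back off to check, and head towards the gate pin.

>>> play_rows(rows=[[[0, 0, 0], [0, 0, 0], 0.7], [[0, 0, 0], [0, 0, 0], 0.7], [[0, 0, 0], [0, 0, 0], 0.7], [[0, 0, 0], [0, 0, 0], 0.7], [[0, 0, 0], [0, 0, 0.6], 0.7], [[0, 0, 0], [0, 0, 0.7], 0.7], [[0, 0, 0], [0, 0, 0.7], 0.7], [[0, 0, 0], [0, 0, 0.6], 0.7]])

```text
t: 56.87
tool_pos: [0.4833, 0.0557, 0.1839]
ee_rot: [0.0, 0.768, 0.64, 0.001]
wrist_force: [1.1, 1.1, 0.4]
opening: 0.847
finger_force: 0.0
```

>>> play_rows(rows=[[[0, 0, 0], [0, -0.75, 0], 0.7], [[0, 0, 0], [0, -0.75, 0], 0.7], [[0, 0, 0], [0, -0.75, 0], 0.5], [[0, 0, 0], [0, -0.75, 0], 0.3], [[0, 0, 0], [0, 0, 0], 0.3]])

```text
t: 57.28
tool_pos: [0.4839, -0.0687, 0.1825]
ee_rot: [0.002, 0.77, 0.638, 0.0]
wrist_force: [0.5, 1.2, -0.7]
opening: 0.655
finger_force: 0.0
```

```bash
python3 - <<'E'
from h import *
look(); homed("home4.png")
for n in ("top","scene"):
    d=grab(n); P=cloud(d); hsv=cv2.cvtColor(d["img"],cv2.COLOR_RGB2HSV)
    m=(P[...,2]>.09)&(P[...,2]<.125)&(hsv[...,2]<60)&(np.hypot(P[...,0]-.588,P[...,1]+.02)<.03)
    p=P[m]; print(n,"pin",p[p[:,2]>np.percentile(p[:,2],60)].mean(0) if len(p) else None)
s=bot.state(); print(s["tool_pos"],s["ee_rot"],s["t"])
E
```

```text
top posts [   7.2  -66.4   80.9 -136.5  152.2] mod72 [-0.4 -2.   1.3 -0.1  0.6]
scene posts [-136.1  151.2  -63.9   79.2    7.8] mod72 [ 0.3 -0.4  0.5 -0.4  0.2]
slab r range [0.054  0.1563] l [-0.0244  0.0273] z 0.0622 475
slopes [-0.003  0.008  0.062]
top pin None
scene pin [ 0.58746347 -0.01823979  0.11301598]
[ 0.4829165  -0.06373273  0.18194383] [-2.39819698e-04  7.67851794e-01  6.40627455e-01  1.71470671e-04] 57.5333
```

View pics/home4.png

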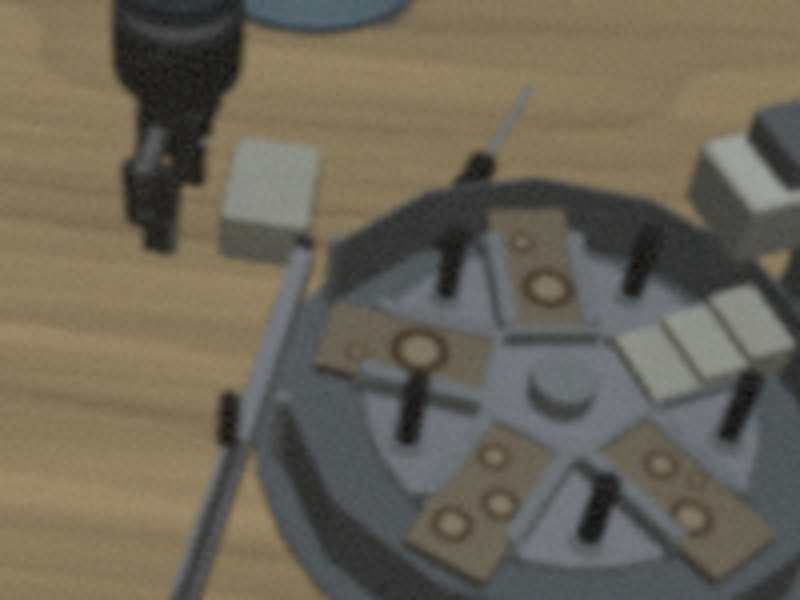

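>>> play_rows(rows=[[[0, 0, 0], [0.525, 0.22, 0], 0.3], [[0, 0, 0], [0.525, 0.22, 0], 0.3], [[0, 0, 0], [0.525, 0.22, 0], 0.3], [[0, 0, 0], [0.525, 0.22, 0], 0.3], [[0, 0, 0], [0.525, 0.22, 0], 0.3], [[0, 0, 0], [0, 0, 0], 0.3], [[0, 0, 0], [0, 0, 0], 0.3]])

```text
t: 58.12
tool_pos: [0.5885, -0.019, 0.1815]
ee_rot: [-0.0, 0.767, 0.641, -0.0]
wrist_force: [-0.7, -0.5, -0.5]
opening: 0.653
finger_force: 0.0
```

>>> play_rows(rows=[[[0, 0, 0], [0, 0, -0.57], 0.3], [[0, 0, 0], [0, 0, -0.57], 0.3], [[0, 0, 0], [0, 0, -0.57], 0.3], [[0, 0, 0], [0, 0, 0], 0.3], [[0, 0, 0], [0, 0, 0], 0.3]])

```text
t: 58.53
tool_pos: [0.5857, -0.0203, 0.1126]
ee_rot: [-0.002, 0.768, 0.64, -0.001]
wrist_force: [0.2, -0.1, -0.1]
opening: 0.654
finger_force: 0.0
```

>>> play_rows(rows=[[[0, 0, 0], [0, 0, 0], -1], [[0, 0, 0], [0, 0, 0], -1], [[0, 0, 0], [0, 0, 0], -1], [[0, 0, 0], [0, 0, 0], -1], [[0, 0, 0], [0, 0, 0], -1], [[0, 0, 0], [0, 0, 0], -1], [[0, 0, 0], [0, 0, 0], -1]], squeeze=30)

```text
t: 59.12
tool_pos: [0.585, -0.0202, 0.1148]
ee_rot: [-0.002, 0.768, 0.64, -0.002]
wrist_force: [-9.4, 0.7, 10.5]
opening: 0.146
finger_force: 29.3
```

>>> play_rows(rows=[[[0, 0, 0], [-0.28, 0.0514, 0], -1], [[0, 0, 0], [-0.28, 0.0514, 0], -1], [[0, 0, 0], [-0.28, 0.0514, 0], -1], [[0, 0, 0], [-0.28, 0.0514, 0], -1], [[0, 0, 0], [-0.28, 0.0514, 0], -1], [[0, 0, 0], [-0.28, 0.0514, 0], -1], [[0, 0, 0], [-0.28, 0.0514, 0], -1], [[0, 0, 0], [-0.28, 0.0514, 0], -1]])

```text
t: 59.78
tool_pos: [0.4995, -0.0046, 0.1149]
ee_rot: [0.002, 0.768, 0.64, 0.001]
wrist_force: [2.8, -1.2, -0.4]
opening: 0.152
finger_force: 30.1
```

>>> play_rows(rows=[[[0, 0, 0], [-0.28, 0.0514, 0], -1], [[0, 0, 0], [-0.28, 0.0514, 0], -1], [[0, 0, 0], [-0.28, 0.0514, 0], -1], [[0, 0, 0], [-0.28, 0.0514, 0], -1], [[0, 0, 0], [-0.28, 0.0514, 0], -1], [[0, 0, 0], [-0.15, 0.0275, 0], -1], [[0, 0, 0], [0, 0, 0], -1]])

```text
t: 60.37
tool_pos: [0.4362, 0.0069, 0.1148]
ee_rot: [0.001, 0.768, 0.64, 0.0]
wrist_force: [-1.2, -1.3, 5.3]
opening: 0.151
finger_force: 30.7
```

>>> play_rows(rows=[[[0, 0, 0], [-0.05, 0.009, 0], -1], [[0, 0, 0], [-0.05, 0.009, 0], -1], [[0, 0, 0], [0, 0, 0], -1]])

```text
t: 60.62
tool_pos: [0.4339, 0.0073, 0.1148]
ee_rot: [0.001, 0.768, 0.64, 0.001]
wrist_force: [-0.1, -0.8, 8.7]
opening: 0.146
finger_force: 30.9
```

>>> play_rows(rows=[[[0, 0, 0], [-0.05, 0.009, 0], -1], [[0, 0, 0], [-0.05, 0.009, 0], -1], [[0, 0, 0], [0, 0, 0], -1]])

```text
t: 60.87
tool_pos: [0.4301, 0.0081, 0.1148]
ee_rot: [0.001, 0.768, 0.64, 0.001]
wrist_force: [-1.1, -1.6, 8.3]
opening: 0.152
finger_force: 30.9
```

>>> play_rows(rows=[[[0, 0, 0], [-0.05, 0.009, 0], -1], [[0, 0, 0], [0, 0, 0], -1], [[0, 0, 0], [0, 0, 0], -1]])

```text
t: 61.12
tool_pos: [0.4281, 0.0084, 0.1148]
ee_rot: [0.001, 0.768, 0.64, 0.001]
wrist_force: [-0.1, -0.7, 7.6]
opening: 0.147
finger_force: 30.9
```

>>> play_rows(rows=[[[0, 0, 0], [-0.04, 0.007, 0], -1], [[0, 0, 0], [0, 0, 0], -1], [[0, 0, 0], [0, 0, 0], -1]])

```text
t: 61.37
tool_pos: [0.4273, 0.0086, 0.1148]
ee_rot: [0.002, 0.768, 0.64, 0.001]
wrist_force: [3.4, -0.8, 5.2]
opening: 0.149
finger_force: 30.8
```

>>> play_rows(rows=[[[0, 0, 0], [-0.05, 0.009, 0], -1], [[0, 0, 0], [0, 0, 0], -1], [[0, 0, 0], [0, 0, 0], -1]])

```text
t: 61.62
tool_pos: [0.4271, 0.0086, 0.1148]
ee_rot: [0.003, 0.768, 0.64, 0.002]
wrist_force: [7.7, -2.2, -0.7]
opening: 0.15
finger_force: 30.3
```

>>> play_rows(rows=[[[0, 0, 0], [0.03, 0, 0], 0.3], [[0, 0, 0], [0, 0, 0], 0.3], [[0, 0, 0], [0, 0, 0], 0.3], [[0, 0, 0], [0, 0, 0], 0.3], [[0, 0, 0], [0, 0, 0], 0.3], [[0, 0, 0], [0, 0, 0.8], 0.3], [[0, 0, 0], [0, 0, 0.8], 0.3], [[0, 0, 0], [0, 0, 0.8], 0.3]])

```text
t: 62.28
tool_pos: [0.4226, 0.0098, 0.21]
ee_rot: [-0.001, 0.768, 0.64, -0.001]
wrist_force: [1.3, -0.2, -0.5]
opening: 0.647
finger_force: 0.0
```

>>> play_rows(rows=[[[0, 0, 0], [0, -0.8, 0.2], 0.3], [[0, 0, 0], [0, -0.8, 0.2], 0.3], [[0, 0, 0], [0, -0.8, 0.2], 0.3], [[0, 0, 0], [0, -0.8, 0], 0.3], [[0, 0, 0], [0, -0.8, 0], 0.3], [[0, 0, 0], [0, -0.8, 0], 0.3], [[0, 0, 0], [0, 0, 0], 0.3], [[0, 0, 0], [0, 0, 0], 0.3]])

```text
t: 62.95
tool_pos: [0.4236, -0.1835, 0.2332]
ee_rot: [-0.0, 0.769, 0.639, 0.0]
wrist_force: [-0.7, 0.5, 0.7]
opening: 0.649
finger_force: 0.0
```

```bash
python3 - <<'E'
from h import *
import h
look()
for k in range(5):
    h.TH=-10.4+72*k; print(k); homed("final.png" if k==0 else None)
d=grab("scene"); P=cloud(d); hsv=cv2.cvtColor(d["img"],cv2.COLOR_RGB2HSV)
m=(P[...,2]>.09)&(P[...,2]<.125)&(hsv[...,2]<60)&(np.hypot(P[...,0]-.43,P[...,1]-.008)<.03)
p=P[m]; print("pin",p[p[:,2]>np.percentile(p[:,2],60)].mean(0) if len(p) else None)
E
```

```text
top posts [   7.3  -65.9   81.3 -136.4  152.6] mod72 [-0.3 -1.5  1.7  0.   1. ]
scene posts [-136.   151.3  -63.6   79.3    7.6] mod72 [ 0.4 -0.3  0.8 -0.3  0. ]
0
slab r range [0.0533 0.1558] l [-0.0245  0.0268] z 0.0621 477
slopes [-0.     0.012  0.062]
1
slab r range [0.0528 0.1597] l [-0.023  0.027] z 0.0617 659
slopes [-0.003  0.007  0.062]
2
slab r range [0.0542 0.1592] l [-0.0279  0.0247] z 0.062 608
slopes [ 0.013 -0.007  0.061]
3
4
slab r range [0.0601 0.1588] l [-0.0236  0.0238] z 0.0621 407
slopes [-0.002 -0.004  0.062]
pin [0.4314234  0.00974763 0.11261421]
```

View pics/final.png

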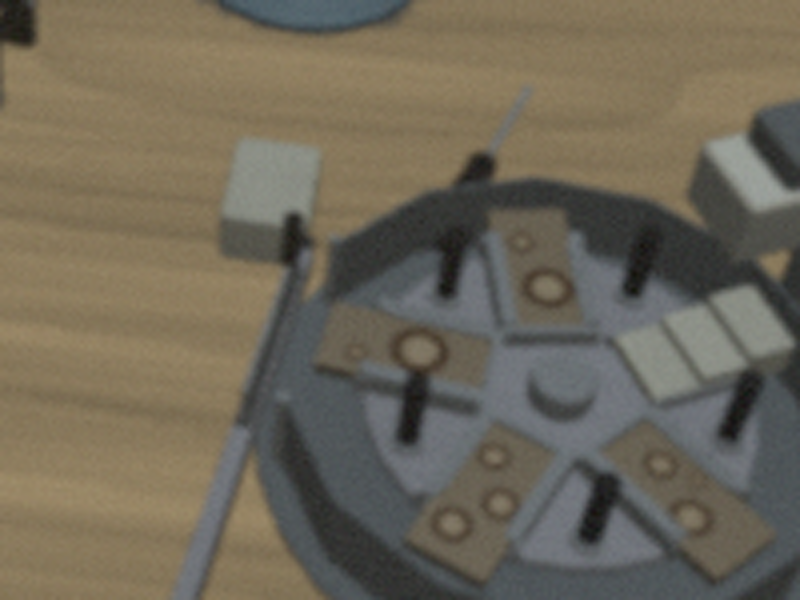

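The final view shows all four slabs home, the reference on the column side in its detent, and the gate shut against its stop with the pin at crop (293,240). Handing in.

```bash
python3 -c "
from workcell import bot
print(bot.sign_off())"
```

```text
the job is handed in; nothing more can be done
None
```

I loaded all four slabs home in the carousel, clicked the reference into its detent under the scan head, shut the gate against its stop and handed the job in; the verdict was not shown to me.

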